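# Lay up the armour plates for lacing

### The arm

A 6-joint arm with a two-finger parallel gripper is mounted at the origin on the work surface. World frame = base frame: x ahead of the robot, y to its left, z up, the work surface at z = 0. Lengths are in m, angles in rad, forces in N, time in s.
With the tool pointing down it reaches from about 0.325 to 0.9 m from the base axis. Payload 6.1 kg.
Tool frame: the origin (TCP) lies midway between the tips of the shut fingers; the grasp point (between the pads) lies 19 mm behind it (bot.grip_depth is the distance from the TCP to the grasp point, in m); y points along the fingers, x is the direction in which the jaws open and shut, and the axes are right-handed (so a half turn about y gives the same grasp; the last joint's range is limited). The gripper opens to 85 mm and grips with 20 to 120 N. Pads are 22 mm wide; open, the fingers measure 114 mm over their backs; the gripper's body (76 mm by 85 mm) begins 54 mm behind the grasp point. The pads swing forward as they close: fully open they stand 13 mm farther back than shut.
Start: joints at [1.03, 0.22, 1.526, -0, 1.395, -0.126], TCP at [0.252, 0.572, 0.231] pointing down, gripper open.
Joint ranges: [-2.98, 2.98], [-0.91, 2.08], [0.09, 2.57], [-1.24, 4.39], [0.2, 2.65], [-2.68, 2.68]. Speed limits (rad/s): [2.57, 2.57, 3.01, 3.14, 3.14, 3.14].

### API

Orientations are given as a 3x3 rotation matrix whose columns are the frame's x, y, z axes.
In Python, from workcell import bot gives the robot as it stands.
- The arm moves only by the shell command python3 -m creep 'ROWS' [FORCE]. ROWS is JSON, a list of rows, each an object of numbers: "dx", "dy", "dz": the shift along the tool's x, y, z each as a share of 250 mm, from -1 to 1; "spin": the turn about the tool's y as a share of 90 degrees, from -1 to 1; "claw": the opening in per cent of the stroke, from 0 (shut) to 100 (fully open). In form: [{"dx": .., "dy": .., "dz": .., "spin": .., "claw": ..}, ...]. A call has 1 to 12 rows; each row is the pose to reach, as a shift and turn from the pose commanded when the call began, along the tool's axes at that moment; what a row does not reach only later rows make up. A row lasts 1/10 s, in which the tool goes at most 50 mm and 8.59 degrees, less where a joint would pass 70% of its speed; a pose out of reach is approached as far as the arm can. A call with a number of a shift or a turn outside -1 to 1 is refused whole. A call with a gripper value outside its range is refused whole. The fingers move at their own pace and stop on an object; FORCE is the grip in N (left out, the last holds). Time passes only in rows, so rows that repeat a pose let the fingers close. It gives the time, the measured TCP pose, the force and the opening at its end, in the units of the state.
- bot.get_obs(): the state, without advancing time (a new reading comes with each control period).
- bot.snapshot(name): name is "side" or "top"; returns (picture, depth): 400x640x3 uint8, red, green, blue; 400x640 float32, m along the optical axis (not along the pixel's ray), 0 where there is no reading.
- bot.camera_model(name): a dict with "fx", "fy", "cx", "cy" (pixels), "world_from_camera" (4x4, takes a point from camera to world coordinates). Camera axes: x right, y down, z forward; pixel columns grow to the right and rows downward; lengths in m; the calibration is good to about 2 mm. A picture is of the moment at which its call begins. camera_model takes no time and is no camera call.
- bot.close_job(): hands the job in, once; it reports no verdict.
The state is a dict: "time": time; "qpos": joint angles; "qd": joint speeds; "effort": joint torques, N m; "tool_pos": TCP position; "ee_rot": TCP orientation; "ft_force": force on the tool from outside, world axes, zero at the start; "moment": the same for the moment, N m; "gripper_width": finger opening in m.
Only numpy, scipy, OpenCV 4.12 (cv2) and the standard library are available. Lean on these libraries where they do the work, as an engineer would, in place of code of your own. Each camera call takes 0.05 s, during which the arm holds its last target. There are 200 camera calls.

### The job

Take the two buckles out of the white tray and put them in the grey tub, then lay all the armour plates from the mat along the middle of the tray as an overlapping row, like roof tiles: the first flat on the floor with its short end up against the wooden stop, each next one square with the tray, one end resting on the plate before and covering about 25 mm of its length, the other end down on the tray floor. When the row is complete, lower the lid fully shut without slamming it, and leave the other things where they are.

Things in the scene. Friction and masses are not known exactly. Their poses are not given: they have to be found in the camera images.
- plate1_mid (a point): centre (half-way up) of an armour plate: a flat dark metal-coloured rectangle 46 (own x) x 70 (own y) x 8 mm thick (own z, up), lacing holes drawn at its four corners, about 45 g. Three to five such identical plates lie flat on the cork mat (310 x 210 mm, 3 mm thick, lying on the table). Either end and either face may be used.
- plate2_mid (a point): centre of another identical armour plate (see plate1_mid); None if absent
- plate3_mid (a point): centre of another identical armour plate (see plate1_mid); None if absent
- plate4_mid (a point): centre of another identical armour plate (see plate1_mid); None if absent
- plate5_mid (a point): centre of another identical armour plate (see plate1_mid); None if absent
- tray_in (a point): centre of the inner floor of the fixed white tray: outside 160 (own x) x 300 (own y, its length) x 45 mm high, walls and floor 5 mm, so 150 x 290 mm inside and the floor 5 mm above the table; own z up, own +x towards the hinged side, which is farther from the robot
- stop_face (a point): middle of the foot of the face of the wooden stop bar that the first plate lies against. The bar (120 x 14 x 12 mm) is fixed on the tray floor across the tray's -y end (the end at the robot's right); the face looks to the tray's +y. Same axes as tray_in. From this face to the tray's other end wall is 276 mm
- lid (a joint): angle of the tray's clear lid with grey frame, a panel 160 x 300 x 6 mm hinged along the tray's far (+x) rim: 0 closed, about 1.7 standing open, 2.0 at its limit. The hinge is stiff (0.18 N m), so the lid stays where it is left; it needs 1 to 3 N near its free edge and can be pushed over from behind with the shut fingers all the way down. A grey lip 18 mm long and 70 mm wide sticks out from the middle of its free edge
- lid_hinge (a point): middle of the hinge line, 45.5 mm above the table, on the lid's underside; axes turn with the lid: own -x runs from the hinge to the free edge, own +z out of the lid's upper (outer) face
- lid_edge (a point): middle of the lid's free edge on its outer face, 160 mm from the hinge
- buckle1_mid (a point): centre (half-way up) of a brass belt buckle, a rectangular open frame 40 (own x) x 50 (own y) x 12 mm high (own z), about 80 g, left lying in the tray
- buckle2_mid (a point): centre of a second, identical buckle in the tray
- tub_in (a point): centre of the inner floor of a loose open grey plastic tub standing at the robot's right: outside 140 (own x) x 110 (own y) x 50 mm high, walls and floor 4 mm, 300 g
- plate1: same plate as plate1_mid, origin at the centre of its underside
- buckle1: the first buckle, origin at the centre of its underside
- buckle2: the second buckle, likewise
- tin: bystander: a closed round tin, 60 mm across, 35 mm high, at the mat's far left corner; origin under its centre
- mug: bystander: black mug, 95 mm high; origin under its centre
- tape_roll: bystander: roll of tape lying flat, 100 mm across, 24 mm high; origin under its centre
- stapler: bystander: stapler, 130 mm long, beyond the tray and mat
- plate2: as plate1, for this plate; None if absent
- plate3: as plate1, for this plate; None if absent
- plate4: as plate1, for this plate; None if absent
- plate5: as plate1, for this plate; None if absent
Not all that is in view belongs to the job. Leave any turquoise look-alike of the buckle2 alone.

How it is judged:
By the outcome, as a careful person would: the job done as asked, in the order asked, and still so for the second after the job is handed in, with the robot touching nothing.
Of plate1, plate2, plate3, plate4, plate5 only 3 to 5 are there at a start; the rules pass over those that are not, and their reading is None.
At some moment in a run one of buckle1, buckle2, tub may be knocked a few centimetres aside while the robot is not near it.
Once in a run the grip may slacken for a moment while it holds something.
It also fails if it takes over 210 s, if anything falls off the work surface, if the arm or the gripper's body presses on something with over 40 N, if the wrist force passes 120 N, or if a joint passes its speed limit or range.

## Working session

There is one attempt and no reset: what is moved stays moved. The work goes in short steps, Python scripts to look and compute and a shell command to move; the robot and the scene stay as the last step left them, time stands still between calls to the robot, and variables do not carry over. Pictures are saved under pics/ and viewed, about 12 in all and at most 16, crops included, and the job is handed in when it is done.

```bash
ls; mkdir -p pics; python3 - <<'E'
from workcell import bot
import cv2, numpy as np
o=bot.get_obs(); print({k:np.round(v,3).tolist() for k,v in o.items()})
for n in("top","side"):
    p,d=bot.snapshot(n); cv2.imwrite(f"pics/{n}0.png",cv2.cvtColor(p,cv2.COLOR_RGB2BGR)); np.save(f"pics/{n}0.npy",d)
    m=bot.camera_model(n); print(n,m["fx"],m["fy"],m["cx"],m["cy"]); print(np.round(m["world_from_camera"],3))
E
```

```text
pics
{'time': 0.0, 'qpos': [1.03, 0.221, 1.528, 0.0, 1.395, -0.126], 'qd': [0.0, 0.001, -0.0, -0.0, -0.0, -0.001], 'effort': [-0.001, -49.69, -38.939, -0.0, 0.011, -0.0], 'tool_pos': [0.252, 0.571, 0.23], 'ee_rot': [[0.403, -0.001, -0.915], [0.915, -0.002, 0.403], [-0.002, -1.0, 0.0]], 'ft_force': [0.431, 0.096, -1.361], 'moment': [-0.022, -0.021, -0.07], 'gripper_width': 0.085}
top 396.93272156046345 396.93272156046345 317.54166431335824 198.5135248468445
[[ 0.028 -0.987  0.159  0.364]
 [-0.999 -0.031 -0.016  0.008]
 [ 0.021 -0.158 -0.987  0.987]
 [ 0.     0.     0.     1.   ]]
side 516.1198605810873 516.1198605810873 321.0208524531954 202.74960312675762
[[ 0.996 -0.064  0.059  0.453]
 [-0.083 -0.505  0.859 -1.06 ]
 [-0.025 -0.861 -0.508  0.692]
 [ 0.     0.     0.     1.   ]]
```

View pics/top0.png

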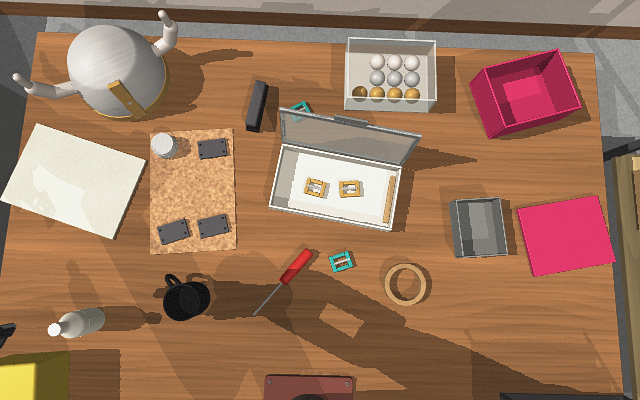

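View pics/side0.png

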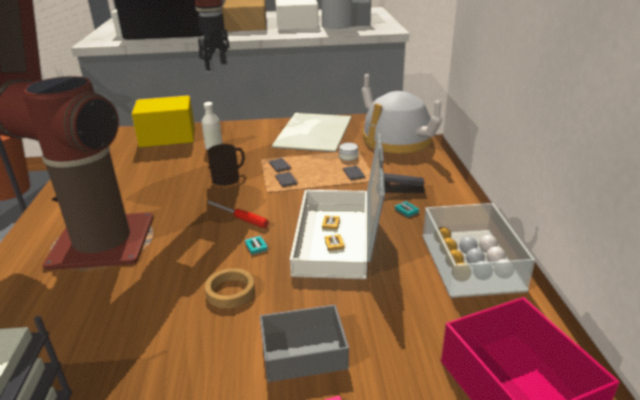

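The top view shows three plates at (213,149), (173,231) and (213,226). Brass buckles are in the tray at (315,187) and (349,188). The turquoise look-alikes at (341,261) and (300,110) stay where they are. The tray is around (337,188), with its stop at (390,200), and the tub is at (480,228). The side view agrees.

```bash
cat > vis.py <<'E'
from workcell import bot
import cv2, numpy as np
def snap(n):
    p,d=bot.snapshot(n); return p,d,bot.camera_model(n)
def ray(m,uv,z):
    uv=np.atleast_2d(uv).astype(float); T=m["world_from_camera"]
    c=np.c_[(uv[:,0]-m["cx"])/m["fx"],(uv[:,1]-m["cy"])/m["fy"],np.ones(len(uv))]@T[:3,:3].T
    s=(z-T[2,3])/c[:,2]; return T[:3,3]+c*s[:,None]
def cloud(d,m):
    v,u=np.mgrid[:400,:640]; c=np.dstack([(u-m["cx"])/m["fx"]*d,(v-m["cy"])/m["fy"]*d,d]); T=m["world_from_camera"]
    return c@T[:3,:3].T+T[:3,3]
def rect(P):
    """centre, long side, short side, yaw of long axis in (-90,90] deg"""
    (c,(w,h),a)=cv2.minAreaRect((np.asarray(P)[:,:2]*1000).astype(np.float32))
    if w<h: w,h,a=h,w,a+90
    return np.round(c,1),round(w,1),round(h,1),round((a+90)%180-90,1)
def blobs(mask,m,z,amin=60):
    n,L,S,C=cv2.connectedComponentsWithStats(mask.astype(np.uint8))
    for i in range(1,n):
        if S[i,4]>=amin:
            v,u=np.nonzero(L==i); 
            # pixel corners so that the area edges count
            print(" px",np.round(C[i]),S[i,4],"rect mm",*rect(ray(m,np.c_[u,v],z)))
def box(mask,x0,x1,y0,y1):
    o=np.zeros_like(mask); o[y0:y1,x0:x1]=mask[y0:y1,x0:x1]; return o
def pose():
    o=bot.get_obs(); R=np.array(o["ee_rot"]); return np.array(o["tool_pos"]),R
def go(x,y,z,yaw=None):
    """print creep shares to reach TCP x,y,z mm with jaw axis (tool x) at yaw deg (mod 180)"""
    p,R=pose(); s=R.T@(np.array([x,y,z])/1000-p)/.25
    print("shift shares dx %.3f dy %.3f dz %.3f"%tuple(s),end=" ")
    if yaw is not None:
        a=np.degrees(np.arctan2(R[1,0],R[0,0])); t=(yaw-a+90)%180-90
        print("jaw now %.1f spin %.3f (alt %.3f)"%(a,-t/90,-(t-np.sign(t)*180)/90),end="")
    print()
E
python3 - <<'E'
from vis import *
p,d,m=snap("top"); W=cloud(d,m); hsv=cv2.cvtColor(p,cv2.COLOR_RGB2HSV); H,S,V=[hsv[...,i].astype(int) for i in range(3)]
print("plates"); blobs(box((V<110)&(S<90),150,238,130,250),m,.011)
print("buckles"); blobs(box((S>90)&(V>90),290,372,160,215),m,.017)
print("stop"); blobs(box((S>60)&(V>90),375,405,165,230),m,.017)
print("floor"); blobs(box((S<45)&(V>200),265,410,130,240),m,.005)
z=W[...,2]*1000
for n,b,lo,hi in(("trayrim",(262,430,130,240),40,52),("tub",(440,520,185,270),44,56)):
    k=box((z>lo)&(z<hi),*b); print(n,k.sum(),rect(W[k]))
k=box((z>52),262,430,100,170);Q=W[k];print("lid",Q.min(0),Q.max(0))
for u,v in((335,175),(345,150),(335,210),(213,149),(173,231),(315,181),(480,228),(300,240),(340,143),(351,121)): print(u,v,np.round(W[v,u]*1000,1),p[v,u])
E
python3 - <<'E'
import cv2
im=cv2.imread('pics/top0.png'); a=im[95:270,140:300]; b=im[95:270,262:422]
cv2.imwrite('pics/crop0.png',cv2.resize(cv2.hconcat([a,b]),(800,438),interpolation=cv2.INTER_CUBIC))
E
```

```text
plates
 px [212. 148.] 492 rect mm [640.8 261.4] 70.0 46.8 -79.5
 px [213. 226.] 527 rect mm [445.3 246.1] 70.2 45.6 -73.8
 px [173. 231.] 537 rect mm [428.5 341.5] 70.2 46.1 -69.5
buckles
 px [315. 187.] 211 rect mm [547.7   0. ] 50.0 40.5 77.5
 px [349. 189.] 205 rect mm [547.5 -85.8] 49.6 40.2 -84.8
stop
 px [400. 204.] 523 rect mm [ 531.1 -208.4] 162.6 29.6 -0.4
 px [389. 199.] 289 rect mm [ 524.9 -185.3] 120.1 15.0 -9.4
floor
 px [341. 189.] 5244 rect mm [555.5 -52.5] 311.8 166.2 80.6
trayrim 984 (array([548.8, -50.4]), 300.4, 162.7, 80.6)
tub 464 (array([ 459.5, -399.5]), 140.2, 112.3, 5.3)
lid [ 0.36397332 -0.2788164   0.05200684] [0.7614441  0.08371142 0.98699508]
335 175 [582.5 -50.7   9.3] [244 244 239]
345 150 [629.4 -69.3  75. ] [143 135 124]
335 210 [494.1 -52.8   5.5] [238 234 223]
213 149 [638.7 258.9  12.7] [97 92 93]
173 231 [429.5 342.2  10.3] [96 95 95]
315 181 [564.   -0.7  16.6] [230 181  97]
480 228 [ 460.2 -417.2    2.9] [142 141 135]
300 240 [417.2  31.9   1.6] [171 121  78]
340 143 [636.1 -54.7 107.5] [145 135 123]
351 121 [650.9 -68.8 212.8] [89 88 86]
```

View pics/crop0.png

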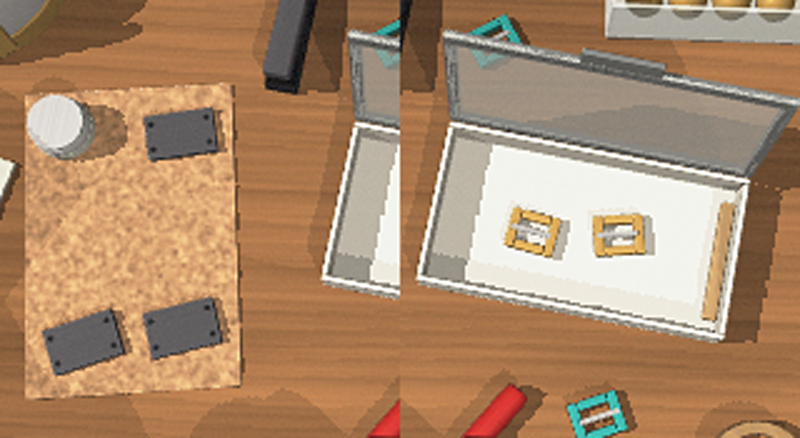

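The sizes match the description, so there are three plates and the two brass buckles are the right ones. Starting with buckle 1 (top-view pixel (315,187)).

```bash
python3 -c "
from vis import *
go(548,0,150,-12.5)"
```

```text
shift shares dx -1.614 dy 0.324 dz -2.006 jaw now 66.2 spin 0.875 (alt -1.125)
```

```bash
R='x'; python3 -m creep '[{"dx":-0.8,"dz":-1,"claw":75},{"dx":-0.8,"dz":-1,"claw":75},{"dx":-0.8,"dz":-1,"claw":75},{"dx":-0.8,"dz":-1,"claw":75},{"dx":-0.8,"dz":-1,"claw":75},{"dx":-0.8,"dz":-1,"claw":75},{"dx":-0.8,"dz":-1,"claw":75},{"dx":-0.8,"dz":-1,"claw":75}]' 40
python3 -m creep '[{"dx":-0.81,"dz":-1,"spin":0.875,"claw":75},{"dx":-0.81,"dz":-1,"spin":0.875,"claw":75},{"dx":-0.81,"dz":-1,"spin":0.875,"claw":75},{"dx":-0.81,"dz":-1,"spin":0.875,"claw":75},{"dx":-0.81,"dz":-1,"spin":0.875,"claw":75},{"dx":-0.81,"dz":-1,"spin":0.875,"claw":75},{"dx":-0.81,"dz":-1,"spin":0.875,"claw":75},{"dx":-0.81,"dz":-1,"spin":0.875,"claw":75},{"dx":-0.81,"dz":-1,"spin":0.875,"claw":75},{"dx":-0.81,"dz":-1,"spin":0.875,"claw":75},{"dx":-0.81,"dz":-1,"spin":0.875,"claw":75}]'
python3 -c "
from vis import *
print(bot.get_obs()['qpos'])
p,d,m=snap('top'); hsv=cv2.cvtColor(p,cv2.COLOR_RGB2HSV); H,S,V=[hsv[...,i].astype(int) for i in range(3)]
blobs(box((S>90)&(V>90),290,372,160,215),m,.017)
go(548,0,11,-12.5)"
```

```text
[ 1.02989333e+00  2.21079306e-01  1.52738591e+00  2.20850523e-05
  1.39466255e+00 -1.26082136e-01]
 px [315. 187.] 211 rect mm [547.7   0. ] 50.0 40.5 77.5
 px [349. 189.] 205 rect mm [547.5 -85.8] 49.6 40.2 -84.8
shift shares dx -1.614 dy 0.880 dz -2.006 jaw now 66.2 spin 0.875 (alt -1.125)schema error: expected keys dx, dy, dz, spin, claw
schema error: expected keys dx, dy, dz, spin, claw
```

All five keys are required in every row.

```bash
python3 -m creep '[{"dx":-0.8,"dy":0,"dz":-1,"spin":0,"claw":75},{"dx":-0.8,"dy":0,"dz":-1,"spin":0,"claw":75},{"dx":-0.8,"dy":0,"dz":-1,"spin":0,"claw":75},{"dx":-0.8,"dy":0,"dz":-1,"spin":0,"claw":75},{"dx":-0.8,"dy":0,"dz":-1,"spin":0,"claw":75},{"dx":-0.8,"dy":0,"dz":-1,"spin":0,"claw":75},{"dx":-0.8,"dy":0,"dz":-1,"spin":0,"claw":75}]' 40
python3 -m creep '[{"dx":-0.81,"dy":0,"dz":-1,"spin":0.875,"claw":75},{"dx":-0.81,"dy":0,"dz":-1,"spin":0.875,"claw":75},{"dx":-0.81,"dy":0,"dz":-1,"spin":0.875,"claw":75},{"dx":-0.81,"dy":0,"dz":-1,"spin":0.875,"claw":75},{"dx":-0.81,"dy":0,"dz":-1,"spin":0.875,"claw":75},{"dx":-0.81,"dy":0,"dz":-1,"spin":0.875,"claw":75},{"dx":-0.81,"dy":0,"dz":-1,"spin":0.875,"claw":75},{"dx":-0.81,"dy":0,"dz":-1,"spin":0.875,"claw":75},{"dx":-0.81,"dy":0,"dz":-1,"spin":0.875,"claw":75},{"dx":-0.81,"dy":0,"dz":-1,"spin":0.875,"claw":75},{"dx":-0.81,"dy":0,"dz":-1,"spin":0.875,"claw":75}]'
python3 -c "
from vis import *
print(bot.get_obs()['qpos'])
go(548,0,11,-12.5)"
```

```text
time: 0.9
tool_pos: [0.4014, 0.2848, 0.2313]
ee_rot: [[0.406, 0.001, -0.914], [0.914, -0.001, 0.406], [-0.001, -1.0, -0.001]]
ft_force: [0.1, 0.7, -0.1]
gripper_width: 0.0639
time: 2.0
tool_pos: [0.5471, 0.0022, 0.2311]
ee_rot: [[0.977, -0.0, 0.214], [-0.214, 0.0, 0.977], [-0.0, -1.0, -0.0]]
ft_force: [-0.5, 1.1, 0.4]
gripper_width: 0.0638
[-1.40165124e-01  3.48950711e-02  1.73066942e+00  1.49520634e-05
  1.37636529e+00  7.54014247e-02]
shift shares dx 0.006 dy 0.881 dz -0.008 jaw now -12.4 spin 0.002 (alt -1.998)
```

```bash
python3 -m creep '[{"dx":0.006,"dy":0.4,"dz":-0.008,"spin":0,"claw":75},{"dx":0.006,"dy":0.75,"dz":-0.008,"spin":0,"claw":75},{"dx":0.006,"dy":0.75,"dz":-0.008,"spin":0,"claw":75},{"dx":0.006,"dy":0.75,"dz":-0.008,"spin":0,"claw":75},{"dx":0.006,"dy":0.82,"dz":-0.008,"spin":0,"claw":75},{"dx":0.006,"dy":0.87,"dz":-0.008,"spin":0,"claw":75},{"dx":0.006,"dy":0.9,"dz":-0.008,"spin":0,"claw":75},{"dx":0.006,"dy":0.9,"dz":-0.008,"spin":0,"claw":75}]'
python3 -m creep '[{"dx":0,"dy":0,"dz":0,"spin":0,"claw":20},{"dx":0,"dy":0,"dz":0,"spin":0,"claw":20},{"dx":0,"dy":0,"dz":0,"spin":0,"claw":20},{"dx":0,"dy":0,"dz":0,"spin":0,"claw":20},{"dx":0,"dy":0,"dz":0,"spin":0,"claw":20},{"dx":0,"dy":0,"dz":0,"spin":0,"claw":20}]' 50
python3 -m creep '[{"dx":0,"dy":-0.2,"dz":0,"spin":0,"claw":20},{"dx":0,"dy":-0.4,"dz":0,"spin":0,"claw":20},{"dx":0,"dy":-0.6,"dz":0,"spin":0,"claw":20},{"dx":0,"dy":-0.6,"dz":0,"spin":0,"claw":20}]'
python3 -c "
from vis import *
p,d,m=snap('top'); W=cloud(d,m); z=W[...,2]*1000
k=box((z>44)&(z<56),440,520,185,270); print(rect(W[k]))
go(460,-400,150,5)"
```

```text
time: 2.8
tool_pos: [0.5483, 0.0, 0.0061]
ee_rot: [[0.977, -0.0, 0.215], [-0.215, 0.0, 0.977], [-0.0, -1.0, -0.0]]
ft_force: [0.0, 0.0, 0.9]
gripper_width: 0.0635
time: 3.4
tool_pos: [0.5499, -0.0004, 0.0081]
ee_rot: [[0.976, 0.003, 0.217], [-0.217, -0.0, 0.976], [0.003, -1.0, 0.0]]
ft_force: [0.3, -0.2, 5.1]
gripper_width: 0.0381
time: 3.8
tool_pos: [0.5537, -0.0009, 0.1653]
ee_rot: [[0.976, 0.015, 0.216], [-0.216, -0.002, 0.976], [0.015, -1.0, 0.001]]
ft_force: [0.2, 0.0, 0.3]
gripper_width: 0.0383
(array([ 459.7, -399.8]), 140.2, 112.0, 5.8)
shift shares dx -0.012 dy 0.045 dz -1.639 jaw now -12.5 spin -0.194 (alt 1.806)
```

```bash
python3 -m creep '[{"dx":0,"dy":0,"dz":-0.2,"spin":0,"claw":20},{"dx":0,"dy":0,"dz":-0.8,"spin":0,"claw":20},{"dx":0,"dy":0,"dz":-0.8,"spin":0,"claw":20},{"dx":0,"dy":0,"dz":-0.8,"spin":0,"claw":20},{"dx":0,"dy":0,"dz":-0.8,"spin":0,"claw":20},{"dx":0,"dy":0,"dz":-0.8,"spin":0,"claw":20}]'
python3 -c "
from vis import *
go(438,-402,150,5.5)
p,d,m=snap('top'); cv2.imwrite('pics/t1.png',cv2.resize(cv2.cvtColor(p,cv2.COLOR_RGB2BGR)[100:300,250:570],(640,400)))"
```

```text
time: 4.45
tool_pos: [0.5036, -0.196, 0.1547]
ee_rot: [[0.976, -0.002, 0.22], [-0.22, 0.002, 0.976], [-0.003, -1.0, 0.001]]
ft_force: [0.4, 0.3, -0.8]
gripper_width: 0.0382
shift shares dx -0.075 dy 0.018 dz -0.861 jaw now -12.7 spin -0.202 (alt 1.798)
```

View pics/t1.png

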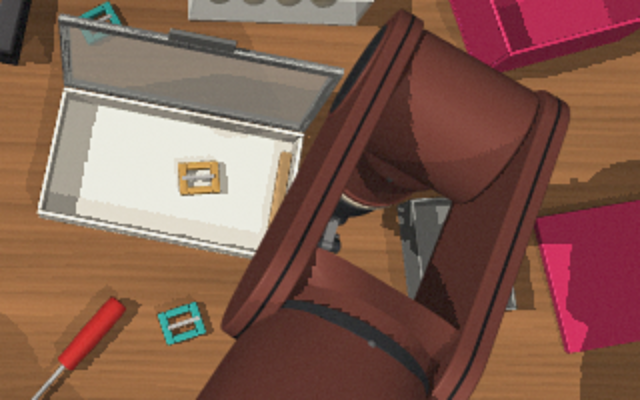

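Buckle 1 is lifted: it is gone from the tray, and the load reads −0.8 N. Buckle 2 is at crop pixel (200,177). Now to the tub.

```bash
python3 -m creep '[{"dx":-0.075,"dy":0.018,"dz":-0.86,"spin":-0.2,"claw":20},{"dx":-0.075,"dy":0.018,"dz":-0.86,"spin":-0.2,"claw":20},{"dx":-0.075,"dy":0.018,"dz":-0.86,"spin":-0.2,"claw":20},{"dx":-0.075,"dy":0.018,"dz":-0.86,"spin":-0.2,"claw":20},{"dx":-0.075,"dy":0.018,"dz":-0.86,"spin":-0.2,"claw":20},{"dx":-0.075,"dy":0.018,"dz":-0.86,"spin":-0.2,"claw":20},{"dx":-0.075,"dy":0.018,"dz":-0.86,"spin":-0.2,"claw":20}]'
python3 -c "
from vis import *
p,d,m=snap('top'); W=cloud(d,m); z=W[...,2]*1000
k=box((z>44)&(z<56),440,520,185,270); print(k.sum(),rect(W[k]))
p,d,m=snap('side'); W=cloud(d,m); z=W[...,2]*1000
k=box((z>44)&(z<54),240,370,290,395); print(k.sum(),rect(W[k]))
print(bot.get_obs()['gripper_width']);go(438,-402,20,5.5)"
```

```text
time: 5.2
tool_pos: [0.4405, -0.3996, 0.1509]
ee_rot: [[0.995, -0.001, -0.096], [0.096, 0.002, 0.995], [-0.001, -1.0, 0.002]]
ft_force: [0.6, -0.3, -0.1]
gripper_width: 0.0384
392 (array([ 459.7, -399.7]), 140.1, 113.2, 5.6)
790 (array([ 460. , -401.2]), 140.7, 113.0, 6.0)
0.03811384022331097
shift shares dx -0.013 dy 0.525 dz -0.011 jaw now 5.6 spin 0.001 (alt -1.999)
```

Both cameras agree on the tub. Lower, release, rise and go back to buckle 2.

```bash
python3 -m creep '[{"dx":-0.013,"dy":0.2,"dz":-0.01,"spin":0,"claw":20},{"dx":-0.013,"dy":0.4,"dz":-0.01,"spin":0,"claw":20},{"dx":-0.013,"dy":0.5,"dz":-0.01,"spin":0,"claw":20},{"dx":-0.013,"dy":0.52,"dz":-0.01,"spin":0,"claw":20},{"dx":-0.013,"dy":0.52,"dz":-0.01,"spin":0,"claw":20},{"dx":-0.013,"dy":0.52,"dz":-0.01,"spin":0,"claw":62},{"dx":-0.013,"dy":0.52,"dz":-0.01,"spin":0,"claw":62},{"dx":-0.013,"dy":0.52,"dz":-0.01,"spin":0,"claw":62},{"dx":-0.013,"dy":0.3,"dz":-0.01,"spin":0,"claw":62},{"dx":-0.013,"dy":0,"dz":-0.01,"spin":0,"claw":62},{"dx":-0.013,"dy":0,"dz":-0.01,"spin":0,"claw":62}]'
python3 -m creep '[{"dx":0.15,"dy":-0.1,"dz":0.7,"spin":0,"claw":75},{"dx":0.15,"dy":-0.1,"dz":0.7,"spin":0,"claw":75},{"dx":0.15,"dy":-0.1,"dz":0.7,"spin":0,"claw":75},{"dx":0.15,"dy":-0.1,"dz":0.7,"spin":0,"claw":75},{"dx":0.15,"dy":-0.1,"dz":0.7,"spin":0,"claw":75}]'
python3 -c "
from vis import *
p,d,m=snap('top'); W=cloud(d,m); hsv=cv2.cvtColor(p,cv2.COLOR_RGB2HSV); H,S,V=[hsv[...,i].astype(int) for i in range(3)]
blobs(box((S>90)&(V>90),265,372,150,220),m,.017)
cv2.imwrite('pics/t2.png',cv2.resize(cv2.cvtColor(p,cv2.COLOR_RGB2BGR)[100:300,250:570],(640,400)))
go(547.5,-85.8,60,5.2)"
```

```text
time: 6.4
tool_pos: [0.4384, -0.4058, 0.1572]
ee_rot: [[0.995, 0.004, -0.095], [0.095, -0.005, 0.995], [0.004, -1.0, -0.005]]
ft_force: [1.1, -0.3, 0.4]
gripper_width: 0.0525
time: 6.9
tool_pos: [0.4587, -0.2233, 0.1787]
ee_rot: [[0.995, 0.003, -0.099], [0.099, -0.001, 0.995], [0.003, -1.0, -0.001]]
ft_force: [0.6, 0.3, 0.4]
gripper_width: 0.0643
 px [276. 190.] 905 rect mm [554.4  52.2] 177.2 142.0 2.8
 px [349. 189.] 199 rect mm [547.6 -85.8] 49.8 38.0 -88.1
shift shares dx 0.408 dy 0.473 dz 0.521 jaw now 5.7 spin 0.005 (alt -1.995)
```

View pics/t2.png

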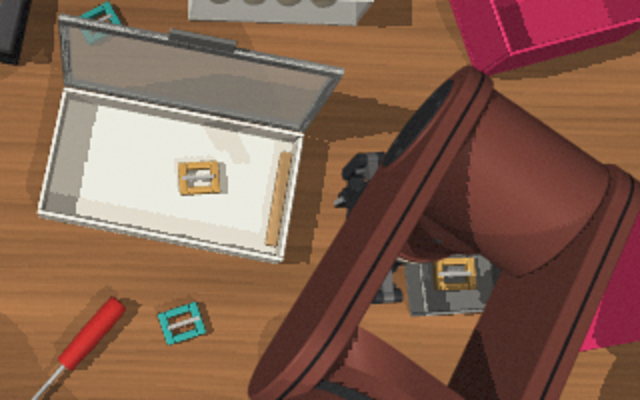

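Buckle 1 is in the tub (crop pixel (456,272)). Fetching buckle 2.

```bash
python3 -m creep '[{"dx":0.408,"dy":0,"dz":0.521,"spin":0,"claw":75},{"dx":0.408,"dy":0,"dz":0.521,"spin":0,"claw":75},{"dx":0.408,"dy":0,"dz":0.521,"spin":0,"claw":75},{"dx":0.408,"dy":0,"dz":0.521,"spin":0,"claw":75},{"dx":0.408,"dy":0.2,"dz":0.521,"spin":0,"claw":75},{"dx":0.408,"dy":0.4,"dz":0.521,"spin":0,"claw":75},{"dx":0.408,"dy":0.5,"dz":0.521,"spin":0,"claw":75},{"dx":0.408,"dy":0.5,"dz":0.521,"spin":0,"claw":75}]'
python3 -c "
from vis import *
go(547.5,-85.8,9,4)"
```

```text
time: 7.75
tool_pos: [0.5429, -0.0872, 0.0472]
ee_rot: [[0.995, -0.009, -0.094], [0.094, 0.002, 0.996], [-0.008, -1.0, 0.003]]
ft_force: [-0.9, 0.8, -0.6]
gripper_width: 0.064
shift shares dx 0.020 dy 0.152 dz 0.003 jaw now 5.4 spin 0.016 (alt -1.984)
```

```bash
python3 -m creep '[{"dx":0.0,"dy":0.08,"dz":0,"spin":0.016,"claw":75},{"dx":0.0,"dy":0.14,"dz":0,"spin":0.016,"claw":75},{"dx":0.0,"dy":0.14,"dz":0,"spin":0.016,"claw":75},{"dx":0.0,"dy":0.14,"dz":0,"spin":0.016,"claw":75},{"dx":0.0,"dy":0.14,"dz":0,"spin":0.016,"claw":75}]'
python3 -m creep '[{"dx":0,"dy":0,"dz":0,"spin":0,"claw":20},{"dx":0,"dy":0,"dz":0,"spin":0,"claw":20},{"dx":0,"dy":0,"dz":0,"spin":0,"claw":20},{"dx":0,"dy":0,"dz":0,"spin":0,"claw":20},{"dx":0,"dy":0,"dz":0,"spin":0,"claw":20},{"dx":0,"dy":0,"dz":0,"spin":0,"claw":20}]' 50
python3 -m creep '[{"dx":0,"dy":-0.2,"dz":0,"spin":0,"claw":20},{"dx":0,"dy":-0.4,"dz":0,"spin":0,"claw":20},{"dx":0,"dy":-0.55,"dz":0,"spin":0,"claw":20},{"dx":0,"dy":-0.55,"dz":0,"spin":0,"claw":20},{"dx":0,"dy":-0.55,"dz":-0.3,"spin":0,"claw":20},{"dx":0,"dy":-0.55,"dz":-0.6,"spin":0,"claw":20},{"dx":0,"dy":-0.55,"dz":-0.6,"spin":0,"claw":20},{"dx":0,"dy":-0.55,"dz":-0.6,"spin":0,"claw":20},{"dx":0,"dy":-0.55,"dz":-0.6,"spin":0,"claw":20}]'
python3 -c "
from vis import *
p,d,m=snap('top'); W=cloud(d,m); z=W[...,2]*1000; hsv=cv2.cvtColor(p,cv2.COLOR_RGB2HSV); H,S,V=[hsv[...,i].astype(int) for i in range(3)]
blobs(box((S>90)&(V>90),300,372,160,215),m,.017)
p,d,m=snap('side'); W=cloud(d,m); z=W[...,2]*1000
k=box((z>44)&(z<54),240,370,290,395); print(k.sum(),rect(W[k]))
go(483,-397,150,5.5)"
```

```text
time: 8.25
tool_pos: [0.5478, -0.0873, 0.0182]
ee_rot: [[0.997, 0.002, -0.071], [0.071, -0.001, 0.997], [0.002, -1.0, -0.001]]
ft_force: [0.4, -0.2, 0.2]
gripper_width: 0.0639
time: 8.85
tool_pos: [0.547, -0.0869, 0.0173]
ee_rot: [[0.998, 0.0, -0.071], [0.071, -0.0, 0.998], [0.0, -1.0, -0.0]]
ft_force: [-2.0, -0.2, 6.3]
gripper_width: 0.0174
time: 9.75
tool_pos: [0.5566, -0.2373, 0.1529]
ee_rot: [[0.998, -0.001, -0.068], [0.068, 0.001, 0.998], [-0.001, -1.0, 0.001]]
ft_force: [0.8, -0.0, 0.7]
gripper_width: 0.0174
 px [349. 189.] 199 rect mm [547.6 -85.8] 49.8 38.0 -88.1
800 (array([ 460.1, -401.9]), 140.2, 113.6, 5.6)
shift shares dx -0.340 dy 0.012 dz -0.624 jaw now 4.1 spin -0.016 (alt 1.984)
```

I closed above buckle 2 because the TCP stopped at 18 mm. Nothing moved, so go back lower.

```bash
python3 -m creep '[{"dx":0,"dy":0,"dz":0.6,"spin":0,"claw":75},{"dx":0,"dy":0,"dz":0.6,"spin":0,"claw":75},{"dx":0,"dy":0,"dz":0.6,"spin":0,"claw":75},{"dx":0,"dy":0,"dz":0.6,"spin":0,"claw":75},{"dx":0,"dy":0.2,"dz":0.6,"spin":0,"claw":75},{"dx":0,"dy":0.4,"dz":0.6,"spin":0,"claw":75},{"dx":0,"dy":0.5,"dz":0.6,"spin":0,"claw":75},{"dx":0,"dy":0.55,"dz":0.6,"spin":0,"claw":75},{"dx":0,"dy":0.58,"dz":0.6,"spin":0,"claw":75},{"dx":0,"dy":0.58,"dz":0.6,"spin":0,"claw":75},{"dx":0,"dy":0.58,"dz":0.6,"spin":0,"claw":75}]'
python3 -c "
from vis import *
go(548,-86,9,3)"
```

```text
time: 10.95
tool_pos: [0.5482, -0.0872, 0.0109]
ee_rot: [[0.997, 0.003, -0.071], [0.071, -0.001, 0.997], [0.003, -1.0, -0.001]]
ft_force: [-0.3, -0.3, 0.6]
gripper_width: 0.0645
shift shares dx -0.000 dy 0.008 dz 0.005 jaw now 4.1 spin 0.012 (alt -1.988)
```

```bash
python3 -m creep '[{"dx":0,"dy":0.012,"dz":0,"spin":0,"claw":75},{"dx":0,"dy":0.012,"dz":0,"spin":0,"claw":20},{"dx":0,"dy":0.012,"dz":0,"spin":0,"claw":20},{"dx":0,"dy":0.012,"dz":0,"spin":0,"claw":20},{"dx":0,"dy":0.012,"dz":0,"spin":0,"claw":20},{"dx":0,"dy":0.012,"dz":0,"spin":0,"claw":20},{"dx":0,"dy":0.012,"dz":0,"spin":0,"claw":20}]' 50
python3 -m creep '[{"dx":0,"dy":-0.2,"dz":0,"spin":0,"claw":20},{"dx":0,"dy":-0.4,"dz":0,"spin":0,"claw":20},{"dx":0,"dy":-0.55,"dz":0,"spin":0,"claw":20},{"dx":0,"dy":-0.55,"dz":0,"spin":0,"claw":20},{"dx":0,"dy":-0.55,"dz":-0.3,"spin":0,"claw":20},{"dx":0,"dy":-0.55,"dz":-0.6,"spin":0,"claw":20},{"dx":0,"dy":-0.55,"dz":-0.6,"spin":0,"claw":20},{"dx":0,"dy":-0.55,"dz":-0.6,"spin":0,"claw":20},{"dx":0,"dy":-0.55,"dz":-0.6,"spin":0,"claw":20}]'
python3 -c "
from vis import *
p,d,m=snap('top'); hsv=cv2.cvtColor(p,cv2.COLOR_RGB2HSV); H,S,V=[hsv[...,i].astype(int) for i in range(3)]
blobs(box((S>90)&(V>90),300,372,160,215),m,.017)
p,d,m=snap('side'); W=cloud(d,m); z=W[...,2]*1000
k=box((z>44)&(z<54),240,370,290,395); print(k.sum(),rect(W[k]))
go(483,-397,150,5.5)"
```

```text
time: 11.65
tool_pos: [0.5475, -0.0871, 0.0073]
ee_rot: [[0.998, 0.002, -0.071], [0.071, -0.001, 0.998], [0.001, -1.0, -0.001]]
ft_force: [-1.2, 0.6, 6.1]
gripper_width: 0.0387
time: 12.55
tool_pos: [0.5563, -0.2372, 0.1422]
ee_rot: [[0.998, -0.002, -0.068], [0.068, 0.002, 0.998], [-0.002, -1.0, 0.002]]
ft_force: [-0.9, 0.8, -0.9]
gripper_width: 0.0388
785 (array([ 459.8, -401.7]), 141.5, 114.7, 6.8)
shift shares dx -0.339 dy -0.030 dz -0.624 jaw now 4.1 spin -0.016 (alt 1.984)
```

```bash
python3 -m creep '[{"dx":-0.335,"dy":-0.03,"dz":-0.624,"spin":0,"claw":20},{"dx":-0.335,"dy":-0.03,"dz":-0.624,"spin":0,"claw":20},{"dx":-0.335,"dy":-0.03,"dz":-0.624,"spin":0,"claw":20},{"dx":-0.335,"dy":-0.03,"dz":-0.624,"spin":0,"claw":20},{"dx":-0.335,"dy":-0.03,"dz":-0.624,"spin":0,"claw":20},{"dx":-0.335,"dy":-0.03,"dz":-0.624,"spin":0,"claw":20},{"dx":-0.335,"dy":-0.03,"dz":-0.624,"spin":0,"claw":20}]'
python3 -c "
from vis import *
p,d,m=snap('side'); W=cloud(d,m); z=W[...,2]*1000
k=box((z>44)&(z<54),240,370,290,395); print(k.sum(),rect(W[k]))
go(483,-397,35,5.5); print(bot.get_obs()['gripper_width'])"
```

```text
time: 13.35
tool_pos: [0.4855, -0.3959, 0.1509]
ee_rot: [[0.997, -0.0, -0.073], [0.073, 0.001, 0.997], [-0.0, -1.0, 0.001]]
ft_force: [0.3, 0.2, -0.9]
gripper_width: 0.0383
796 (array([ 459.9, -401.7]), 140.3, 117.9, 5.9)
shift shares dx -0.011 dy 0.464 dz -0.004 jaw now 4.2 spin -0.015 (alt 1.985)
0.03834981360151583
```

```bash
python3 -m creep '[{"dx":-0.01,"dy":0.2,"dz":-0.005,"spin":-0.015,"claw":20},{"dx":-0.01,"dy":0.4,"dz":-0.005,"spin":-0.015,"claw":20},{"dx":-0.01,"dy":0.46,"dz":-0.005,"spin":-0.015,"claw":20},{"dx":-0.01,"dy":0.46,"dz":-0.005,"spin":-0.015,"claw":20},{"dx":-0.01,"dy":0.46,"dz":-0.005,"spin":-0.015,"claw":20},{"dx":-0.01,"dy":0.46,"dz":-0.005,"spin":-0.015,"claw":62},{"dx":-0.01,"dy":0.46,"dz":-0.005,"spin":-0.015,"claw":62},{"dx":-0.01,"dy":0.46,"dz":-0.005,"spin":-0.015,"claw":62},{"dx":-0.01,"dy":0.3,"dz":-0.005,"spin":-0.015,"claw":62},{"dx":-0.01,"dy":0,"dz":-0.005,"spin":-0.015,"claw":62},{"dx":-0.01,"dy":0,"dz":-0.005,"spin":-0.015,"claw":62}]'
python3 -m creep '[{"dx":0,"dy":0,"dz":1,"spin":0,"claw":75},{"dx":0,"dy":0,"dz":1,"spin":0,"claw":75},{"dx":0,"dy":0,"dz":1,"spin":0,"claw":75},{"dx":0,"dy":0,"dz":1,"spin":0,"claw":75},{"dx":0,"dy":0,"dz":1,"spin":0,"claw":75},{"dx":0,"dy":0,"dz":1,"spin":0,"claw":75}]'
python3 -m creep '[{"dx":0,"dy":0,"dz":1,"spin":0,"claw":75},{"dx":0,"dy":0,"dz":1,"spin":0,"claw":75},{"dx":0,"dy":0,"dz":1,"spin":0,"claw":75},{"dx":0,"dy":0,"dz":1,"spin":0,"claw":75},{"dx":0,"dy":0,"dz":1,"spin":0,"claw":75},{"dx":0,"dy":0,"dz":1,"spin":0,"claw":75}]'
python3 -c "
from vis import *
p,d,m=snap('top'); W=cloud(d,m); hsv=cv2.cvtColor(p,cv2.COLOR_RGB2HSV); H,S,V=[hsv[...,i].astype(int) for i in range(3)]
print('buckles in tub');blobs(box((S>90)&(V>90)&(abs(W[...,2]-.02)<.03),452,510,197,262),m,.016)
blobs(box((V<110)&(S<90),150,238,130,250),m,.011)
cv2.imwrite('pics/t3.png',cv2.resize(cv2.cvtColor(p,cv2.COLOR_RGB2BGR)[100:300,440:540],(400,800)))
go(445,246,60,16);go(428.5,341.5,60,20.5);go(641,261,60,10.5)"
```

```text
time: 14.5
tool_pos: [0.484, -0.4012, 0.157]
ee_rot: [[0.996, 0.005, -0.094], [0.094, -0.005, 0.996], [0.004, -1.0, -0.005]]
ft_force: [1.4, -0.9, 0.6]
gripper_width: 0.0528
time: 15.1
tool_pos: [0.4581, -0.1455, 0.1516]
ee_rot: [[0.995, 0.0, -0.099], [0.099, 0.002, 0.995], [0.0, -1.0, 0.002]]
ft_force: [1.0, -0.5, 0.4]
gripper_width: 0.0643
time: 15.7
tool_pos: [0.435, 0.1032, 0.1522]
ee_rot: [[0.995, 0.002, -0.101], [0.101, 0.002, 0.995], [0.002, -1.0, 0.002]]
ft_force: [-0.3, -0.7, 0.1]
gripper_width: 0.0638
buckles in tub
 px [465. 198.] 62 rect mm [ 532.  -386.6] 86.2 7.6 -88.2
 px [494. 239.] 600 rect mm [ 457.7 -413.5] 169.6 140.3 -2.8
 px [475. 218.] 190 rect mm [ 484.1 -400.9] 49.3 39.6 -84.6
 px [477. 236.] 179 rect mm [ 437.8 -404.2] 49.1 36.8 -88.3
 px [172. 149.] 142 rect mm [638.4 363.8] 61.6 30.4 -15.3
 px [212. 148.] 495 rect mm [640.9 261.8] 70.2 47.2 -79.5
 px [182. 206.] 94 rect mm [493.8 323.6] 186.3 10.4 -6.4
 px [165. 233.] 242 rect mm [423.7 357. ] 45.9 38.3 18.9
shift shares dx 0.095 dy 0.369 dz 0.575 jaw now 5.7 spin -0.114 (alt 1.886)
shift shares dx 0.068 dy 0.369 dz 0.961 jaw now 5.7 spin -0.164 (alt 1.836)
shift shares dx 0.881 dy 0.370 dz 0.556 jaw now 5.7 spin -0.053 (alt 1.947)
```

Both buckles are in the tub, at (484,−401) and (438,−404) mm. Now the first plate, at (445,246) mm.

```bash
python3 -m creep '[{"dx":0.095,"dy":0,"dz":0.575,"spin":-0.116,"claw":70},{"dx":0.095,"dy":0,"dz":0.575,"spin":-0.116,"claw":70},{"dx":0.095,"dy":0.2,"dz":0.575,"spin":-0.116,"claw":70},{"dx":0.095,"dy":0.37,"dz":0.575,"spin":-0.116,"claw":70},{"dx":0.095,"dy":0.5,"dz":0.575,"spin":-0.116,"claw":70},{"dx":0.095,"dy":0.56,"dz":0.575,"spin":-0.116,"claw":70},{"dx":0.095,"dy":0.56,"dz":0.575,"spin":-0.116,"claw":70},{"dx":0.095,"dy":0.56,"dz":0.575,"spin":-0.116,"claw":70}]'
python3 -c "
from vis import *
go(445.3,246.1,2,16.2);print(bot.get_obs()['ft_force'])"
```

```text
time: 16.55
tool_pos: [0.4469, 0.2426, 0.0119]
ee_rot: [[0.963, 0.001, -0.271], [0.271, -0.0, 0.963], [0.001, -1.0, -0.0]]
ft_force: [0.5, 0.0, 0.2]
gripper_width: 0.0597
shift shares dx -0.002 dy 0.040 dz 0.015 jaw now 15.7 spin -0.005 (alt 1.995)
[0.48725278 0.02700822 0.19186345]
```

```bash
python3 -m creep '[{"dx":-0.002,"dy":0.025,"dz":0.014,"spin":-0.005,"claw":70},{"dx":-0.002,"dy":0.038,"dz":0.014,"spin":-0.005,"claw":70},{"dx":-0.002,"dy":0.038,"dz":0.014,"spin":-0.005,"claw":70},{"dx":-0.002,"dy":0.038,"dz":0.014,"spin":-0.005,"claw":30},{"dx":-0.002,"dy":0.038,"dz":0.014,"spin":-0.005,"claw":30},{"dx":-0.002,"dy":0.038,"dz":0.014,"spin":-0.005,"claw":30},{"dx":-0.002,"dy":0.038,"dz":0.014,"spin":-0.005,"claw":30},{"dx":-0.002,"dy":0.038,"dz":0.014,"spin":-0.005,"claw":30}]' 50
python3 -c "
from vis import *
print(pose()[0])
go(538.5,-45,150,-9.4);print(bot.get_obs()['gripper_width'])"
```

```text
time: 17.35
tool_pos: [0.4448, 0.2473, 0.0027]
ee_rot: [[0.96, 0.001, -0.281], [0.281, 0.0, 0.96], [0.001, -1.0, 0.0]]
ft_force: [-0.9, 0.1, 6.3]
gripper_width: 0.0443
[0.4448166  0.24725004 0.00268015]
shift shares dx 0.033 dy -0.589 dz -1.227 jaw now 16.3 spin 0.286 (alt -1.714)
0.04426035224398698
```

```bash
cat >> vis.py <<'E'
def tray(b,z,a=0):
    """b mm from stop face along tray +y, a lateral"""
    t=np.radians(-9.4); ex=np.array([np.cos(t),np.sin(t)]); ey=np.array([-ex[1],ex[0]])
    q=(548.4+a)*ex+(b-90.5)*ey; print(np.round(q,1),end=" "); go(*q,z,-9.4)
def where():
    p,R=pose(); t=np.radians(-9.4); ex=np.array([np.cos(t),np.sin(t)]); ey=np.array([-ex[1],ex[0]]); o=bot.get_obs()
    print("TCP tray a %.1f b %.1f z %.1f"%(p[:2]@ex*1000-548.4,p[:2]@ey*1000+90.5,p[2]*1000),"f tray",np.round([o["ft_force"][:2]@ex,o["ft_force"][:2]@ey,o["ft_force"][2]],1),"w",o["gripper_width"])
E
python3 -m creep '[{"dx":0,"dy":-0.2,"dz":0,"spin":0,"claw":30},{"dx":0,"dy":-0.4,"dz":0,"spin":0,"claw":30},{"dx":0,"dy":-0.59,"dz":0,"spin":0,"claw":30},{"dx":0,"dy":-0.59,"dz":-0.2,"spin":0,"claw":30},{"dx":0,"dy":-0.59,"dz":-0.8,"spin":0,"claw":30},{"dx":0,"dy":-0.59,"dz":-0.8,"spin":0.286,"claw":30},{"dx":0,"dy":-0.59,"dz":-0.8,"spin":0.286,"claw":30},{"dx":0,"dy":-0.59,"dz":-0.8,"spin":0.286,"claw":30},{"dx":0,"dy":-0.59,"dz":-0.8,"spin":0.286,"claw":30},{"dx":0,"dy":-0.59,"dz":-0.8,"spin":0.286,"claw":30}]'
python3 -c "
from vis import *
where();tray(44,150)"
```

```text
time: 18.35
tool_pos: [0.4997, 0.0553, 0.1489]
ee_rot: [[0.987, -0.001, 0.16], [-0.16, 0.0, 0.987], [-0.001, -1.0, 0.0]]
ft_force: [-0.8, 0.3, -1.1]
gripper_width: 0.0441
TCP tray a -64.4 b 226.7 z 148.9 f tray [-0.8  0.2 -1.1] w 0.04414021885881894
[ 533.4 -135.4] shift shares dx 0.255 dy -0.005 dz -0.731 jaw now -9.2 spin 0.002 (alt -1.998)
```

```bash
python3 -m creep '[{"dx":0.255,"dy":0,"dz":-0.73,"spin":0.003,"claw":30},{"dx":0.255,"dy":0,"dz":-0.73,"spin":0.003,"claw":30},{"dx":0.255,"dy":0,"dz":-0.73,"spin":0.003,"claw":30},{"dx":0.255,"dy":0,"dz":-0.73,"spin":0.003,"claw":30},{"dx":0.255,"dy":0.2,"dz":-0.73,"spin":0.003,"claw":30},{"dx":0.255,"dy":0.4,"dz":-0.73,"spin":0.003,"claw":30},{"dx":0.255,"dy":0.5,"dz":-0.73,"spin":0.003,"claw":30},{"dx":0.255,"dy":0.54,"dz":-0.73,"spin":0.003,"claw":30},{"dx":0.255,"dy":0.54,"dz":-0.73,"spin":0.003,"claw":30},{"dx":0.255,"dy":0.54,"dz":-0.73,"spin":0.003,"claw":30}]'
python3 -c "
from vis import *
where();tray(36,5)"
```

```text
time: 19.35
tool_pos: [0.5345, -0.1352, 0.0158]
ee_rot: [[0.986, 0.002, 0.166], [-0.166, -0.001, 0.986], [0.002, -1.0, -0.001]]
ft_force: [-1.0, -0.9, 0.2]
gripper_width: 0.044
TCP tray a 1.0 b 44.4 z 15.8 f tray [-0.8 -1.1  0.2] w 0.04396901501576286
[ 532.1 -143.3] shift shares dx -0.004 dy 0.043 dz -0.033 jaw now -9.6 spin -0.002 (alt 1.998)
```

```bash
python3 -m creep '[{"dx":-0.004,"dy":0.038,"dz":0,"spin":-0.002,"claw":30},{"dx":-0.004,"dy":0.038,"dz":0,"spin":-0.002,"claw":30},{"dx":-0.004,"dy":0.038,"dz":-0.015,"spin":-0.002,"claw":30},{"dx":-0.004,"dy":0.038,"dz":-0.025,"spin":-0.002,"claw":30},{"dx":-0.004,"dy":0.038,"dz":-0.03,"spin":-0.002,"claw":30},{"dx":-0.004,"dy":0.038,"dz":-0.036,"spin":-0.002,"claw":30},{"dx":-0.004,"dy":0.038,"dz":-0.036,"spin":-0.002,"claw":30},{"dx":-0.004,"dy":0.038,"dz":-0.036,"spin":-0.002,"claw":30}]'
python3 -c "
from vis import *
where()"
python3 -m creep '[{"dx":0,"dy":0,"dz":-0.006,"spin":0,"claw":30},{"dx":0,"dy":0,"dz":-0.012,"spin":0,"claw":30},{"dx":0,"dy":0,"dz":-0.012,"spin":0,"claw":30}]'
python3 -c "
from vis import *
where()"
```

```text
time: 20.15
tool_pos: [0.5306, -0.1443, 0.0048]
ee_rot: [[0.986, 0.0, 0.166], [-0.166, -0.0, 0.986], [0.0, -1.0, -0.0]]
ft_force: [-0.5, -1.2, 0.6]
gripper_width: 0.0443
TCP tray a -1.4 b 34.8 z 4.8 f tray [-0.3 -1.2  0.6] w 0.04429802014700044
time: 20.45
tool_pos: [0.5304, -0.1447, 0.0047]
ee_rot: [[0.986, 0.0, 0.166], [-0.166, 0.004, 0.986], [-0.0, -1.0, 0.004]]
ft_force: [2.1, 9.5, 1.8]
gripper_width: 0.0442
TCP tray a -1.5 b 34.4 z 4.7 f tray [0.5 9.7 1.8] w 0.04423810148856394
```

Stop contact at 9.7 N along tray +y. Release and check.

```bash
python3 -m creep '[{"dx":0,"dy":0,"dz":0.006,"spin":0,"claw":30},{"dx":0,"dy":0,"dz":0.006,"spin":0,"claw":70},{"dx":0,"dy":0,"dz":0.006,"spin":0,"claw":70},{"dx":0,"dy":0,"dz":0.006,"spin":0,"claw":70},{"dx":0,"dy":-0.1,"dz":0.006,"spin":0,"claw":70},{"dx":0,"dy":-0.3,"dz":0.006,"spin":0,"claw":70},{"dx":0,"dy":-0.5,"dz":0.2,"spin":0,"claw":70},{"dx":0,"dy":-0.56,"dz":0.5,"spin":0,"claw":70},{"dx":0,"dy":-0.56,"dz":1,"spin":0,"claw":70},{"dx":0,"dy":-0.56,"dz":1,"spin":0,"claw":70},{"dx":0,"dy":-0.56,"dz":1,"spin":0,"claw":70},{"dx":0,"dy":-0.56,"dz":1,"spin":0,"claw":70}]'
python3 -c "
from vis import *
p,d,m=snap('top'); hsv=cv2.cvtColor(p,cv2.COLOR_RGB2HSV); H,S,V=[hsv[...,i].astype(int) for i in range(3)]
print('placed');blobs(box((V<115)&(S<90),330,395,165,220),m,.013)
blobs(box((V<110)&(S<90),150,238,130,250),m,.011,400)
cv2.imwrite('pics/t4.png',cv2.resize(cv2.cvtColor(p,cv2.COLOR_RGB2BGR)[120:245,255:415],(800,625))[:600])
go(428.5,341.5,2,20.5)"
```

```text
time: 21.65
tool_pos: [0.5721, 0.1033, 0.1456]
ee_rot: [[0.987, 0.002, 0.163], [-0.163, 0.001, 0.987], [0.001, -1.0, 0.001]]
ft_force: [-0.8, -0.4, 0.5]
gripper_width: 0.0598
placed
 px [372. 197.] 528 rect mm [ 530.  -143.9] 71.3 47.3 80.3
shift shares dx -0.722 dy 0.575 dz 0.844 jaw now -9.3 spin -0.331 (alt 1.669)
```

View pics/t4.png

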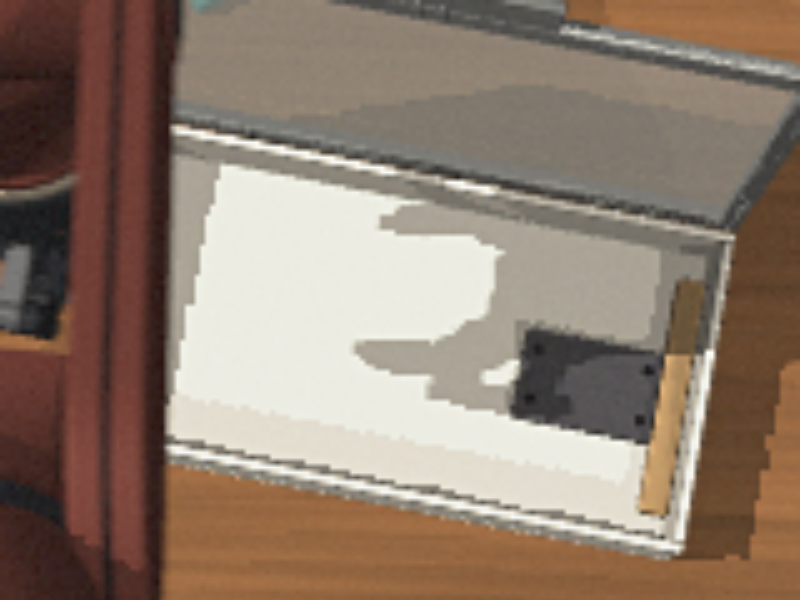

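Plate 1 lies flat, square and against the stop (crop pixel (590,385)). Its centre is about 35 mm from the stop face and 2 mm off the midline. Next plate.

```bash
python3 -m creep '[{"dx":-0.72,"dy":0,"dz":0.844,"spin":-0.331,"claw":70},{"dx":-0.72,"dy":0,"dz":0.844,"spin":-0.331,"claw":70},{"dx":-0.72,"dy":0,"dz":0.844,"spin":-0.331,"claw":70},{"dx":-0.72,"dy":0,"dz":0.844,"spin":-0.331,"claw":70},{"dx":-0.72,"dy":0,"dz":0.844,"spin":-0.331,"claw":70},{"dx":-0.72,"dy":0,"dz":0.844,"spin":-0.331,"claw":70},{"dx":-0.72,"dy":0.2,"dz":0.844,"spin":-0.331,"claw":70},{"dx":-0.72,"dy":0.4,"dz":0.844,"spin":-0.331,"claw":70},{"dx":-0.72,"dy":0.5,"dz":0.844,"spin":-0.331,"claw":70},{"dx":-0.72,"dy":0.53,"dz":0.844,"spin":-0.331,"claw":70},{"dx":-0.72,"dy":0.53,"dz":0.844,"spin":-0.331,"claw":70},{"dx":-0.72,"dy":0.53,"dz":0.844,"spin":-0.331,"claw":70}]'
python3 -c "
from vis import *
go(428.5,341.5,2,20.5);print(bot.get_obs()['ft_force'])"
```

```text
time: 22.9
tool_pos: [0.4307, 0.3375, 0.014]
ee_rot: [[0.938, 0.002, -0.345], [0.345, 0.001, 0.938], [0.003, -1.0, 0.0]]
ft_force: [-0.3, -0.2, 0.5]
gripper_width: 0.0598
shift shares dx -0.003 dy 0.048 dz 0.018 jaw now 20.2 spin -0.003 (alt 1.997)
[-0.29436117 -0.17260742  0.49112255]
```

```bash
python3 -m creep '[{"dx":-0.003,"dy":0.025,"dz":0.016,"spin":-0.003,"claw":70},{"dx":-0.003,"dy":0.046,"dz":0.016,"spin":-0.003,"claw":70},{"dx":-0.003,"dy":0.046,"dz":0.016,"spin":-0.003,"claw":70},{"dx":-0.003,"dy":0.046,"dz":0.016,"spin":-0.003,"claw":30},{"dx":-0.003,"dy":0.046,"dz":0.016,"spin":-0.003,"claw":30},{"dx":-0.003,"dy":0.046,"dz":0.016,"spin":-0.003,"claw":30},{"dx":-0.003,"dy":0.046,"dz":0.016,"spin":-0.003,"claw":30},{"dx":-0.003,"dy":0.046,"dz":0.016,"spin":-0.003,"claw":30}]' 50
python3 -m creep '[{"dx":0,"dy":-0.2,"dz":0,"spin":0,"claw":30},{"dx":0,"dy":-0.4,"dz":0,"spin":0,"claw":30},{"dx":0,"dy":-0.59,"dz":0,"spin":0,"claw":30},{"dx":0,"dy":-0.59,"dz":-0.2,"spin":0,"claw":30},{"dx":0,"dy":-0.59,"dz":-0.8,"spin":0,"claw":30},{"dx":0,"dy":-0.59,"dz":-0.8,"spin":0.332,"claw":30},{"dx":0,"dy":-0.59,"dz":-0.8,"spin":0.332,"claw":30},{"dx":0,"dy":-0.59,"dz":-0.8,"spin":0.332,"claw":30},{"dx":0,"dy":-0.59,"dz":-0.8,"spin":0.332,"claw":30},{"dx":0,"dy":-0.59,"dz":-0.8,"spin":0.332,"claw":30},{"dx":0,"dy":-0.59,"dz":-0.8,"spin":0.332,"claw":30}]'
python3 -c "
from vis import *
where();tray(80,150,-1.5)"
```

```text
time: 23.7
tool_pos: [0.4274, 0.3411, 0.0013]
ee_rot: [[0.937, 0.001, -0.35], [0.35, 0.001, 0.937], [0.001, -1.0, 0.0]]
ft_force: [-0.3, 0.6, 4.3]
gripper_width: 0.0447
time: 24.8
tool_pos: [0.4966, 0.1534, 0.1479]
ee_rot: [[0.987, -0.001, 0.161], [-0.161, -0.0, 0.987], [-0.001, -1.0, -0.0]]
ft_force: [-0.8, 0.3, -0.3]
gripper_width: 0.0444
TCP tray a -83.5 b 323.0 z 147.9 f tray [-0.9  0.1 -0.3] w 0.04438035999319282
[537.8 -99.7] shift shares dx 0.325 dy -0.009 dz -0.973 jaw now -9.2 spin 0.002 (alt -1.998)
```

```bash
python3 -m creep '[{"dx":0.325,"dy":0,"dz":-0.973,"spin":0.002,"claw":30},{"dx":0.325,"dy":0,"dz":-0.973,"spin":0.002,"claw":30},{"dx":0.325,"dy":0,"dz":-0.973,"spin":0.002,"claw":30},{"dx":0.325,"dy":0,"dz":-0.973,"spin":0.002,"claw":30},{"dx":0.325,"dy":0,"dz":-0.973,"spin":0.002,"claw":30},{"dx":0.325,"dy":0.2,"dz":-0.973,"spin":0.002,"claw":30},{"dx":0.325,"dy":0.4,"dz":-0.973,"spin":0.002,"claw":30},{"dx":0.325,"dy":0.51,"dz":-0.973,"spin":0.002,"claw":30},{"dx":0.325,"dy":0.51,"dz":-0.973,"spin":0.002,"claw":30},{"dx":0.325,"dy":0.51,"dz":-0.973,"spin":0.002,"claw":30}]'
python3 -c "
from vis import *
where();tray(80,12,-1.5)"
```

```text
time: 25.8
tool_pos: [0.5376, -0.0993, 0.021]
ee_rot: [[0.986, -0.001, 0.164], [-0.164, 0.0, 0.986], [-0.001, -1.0, 0.0]]
ft_force: [0.2, -0.3, -0.2]
gripper_width: 0.0445
TCP tray a -1.8 b 80.4 z 21.0 f tray [ 0.2 -0.3 -0.2] w 0.044463431274780654
[537.8 -99.7] shift shares dx 0.001 dy 0.036 dz -0.001 jaw now -9.4 spin -0.000 (alt 2.000)
```

```bash
python3 -m creep '[{"dx":0,"dy":0.02,"dz":-0.001,"spin":0,"claw":30},{"dx":0,"dy":0.036,"dz":-0.001,"spin":0,"claw":30},{"dx":0,"dy":0.04,"dz":-0.001,"spin":0,"claw":30},{"dx":0,"dy":0.04,"dz":-0.001,"spin":0,"claw":30}]' 25
python3 -c "
from vis import *
where()"
python3 -m creep '[{"dx":0,"dy":0,"dz":0,"spin":0,"claw":68},{"dx":0,"dy":0,"dz":0,"spin":0,"claw":68},{"dx":0,"dy":0,"dz":0,"spin":0,"claw":68},{"dx":0,"dy":-0.1,"dz":0,"spin":0,"claw":68},{"dx":0,"dy":-0.3,"dz":0,"spin":0,"claw":68},{"dx":0,"dy":-0.5,"dz":0.2,"spin":0,"claw":68},{"dx":0,"dy":-0.56,"dz":0.5,"spin":0,"claw":68},{"dx":0,"dy":-0.56,"dz":1,"spin":0,"claw":68},{"dx":0,"dy":-0.56,"dz":1,"spin":0,"claw":68},{"dx":0,"dy":-0.56,"dz":1,"spin":0,"claw":68},{"dx":0,"dy":-0.56,"dz":1,"spin":0,"claw":68}]'
python3 -c "
from vis import *
p,d,m=snap('top'); W=cloud(d,m); hsv=cv2.cvtColor(p,cv2.COLOR_RGB2HSV); H,S,V=[hsv[...,i].astype(int) for i in range(3)]
k=box((V<115)&(S<90),310,395,162,222)
print('row');blobs(k,m,.015)
v,u=np.nonzero(k); Q=W[k]*1000; t=np.radians(-9.4); ex=np.array([np.cos(t),np.sin(t)]); ey=np.array([-ex[1],ex[0]]); a=Q[:,:2]@ex-548.4;b=Q[:,:2]@ey+90.5
for i in range(0,130,10):
    s=(b>=i)&(b<i+10)
    if s.sum()>5: print(i,s.sum(),np.round([a[s].min(),a[s].max(),np.median(Q[s,2])],1))
print(b.max())
blobs(box((V<110)&(S<90),190,238,130,250),m,.011,300)
cv2.imwrite('pics/t5.png',cv2.resize(cv2.cvtColor(p,cv2.COLOR_RGB2BGR)[120:235,255:415],(800,575)))
go(640.8,261.5,2,10.5)"
```

```text
time: 26.2
tool_pos: [0.5379, -0.1, 0.0114]
ee_rot: [[0.986, 0.001, 0.166], [-0.166, -0.0, 0.986], [0.001, -1.0, -0.0]]
ft_force: [-0.4, 0.5, -0.8]
gripper_width: 0.0445
TCP tray a -1.3 b 79.7 z 11.4 f tray [-0.5  0.4 -0.8] w 0.044531900770846504
time: 27.3
tool_pos: [0.5794, 0.1508, 0.1516]
ee_rot: [[0.987, 0.001, 0.162], [-0.162, 0.001, 0.987], [0.001, -1.0, 0.002]]
ft_force: [-0.1, -0.1, -0.8]
gripper_width: 0.0581
row
 px [363. 195.] 875 rect mm [ 534.2 -121.3] 116.6 48.7 80.3
0 81 [-25.1  81.6  13.8]
10 83 [-24.8  93.3  13.6]
20 77 [-25.4  92.5  13.7]
30 77 [-25.1  80.4  13.5]
40 66 [-25.1  76.   15.2]
50 78 [-25.5  24.8  24.7]
60 82 [-69.5  20.8  22.5]
70 77 [-69.5  20.6  20.8]
80 75 [-69.6  20.3  18.9]
90 77 [-25.6  21.7  17.3]
100 77 [-68.8  23.2  15.4]
110 47 [-69.2  20.2  14.3]
179.29639183268657
 px [213. 152.] 382 rect mm [630.4 252.6] 100.3 46.3 78.0
shift shares dx 0.170 dy 0.600 dz 0.472 jaw now -9.3 spin -0.220 (alt 1.780)
```

View pics/t5.png

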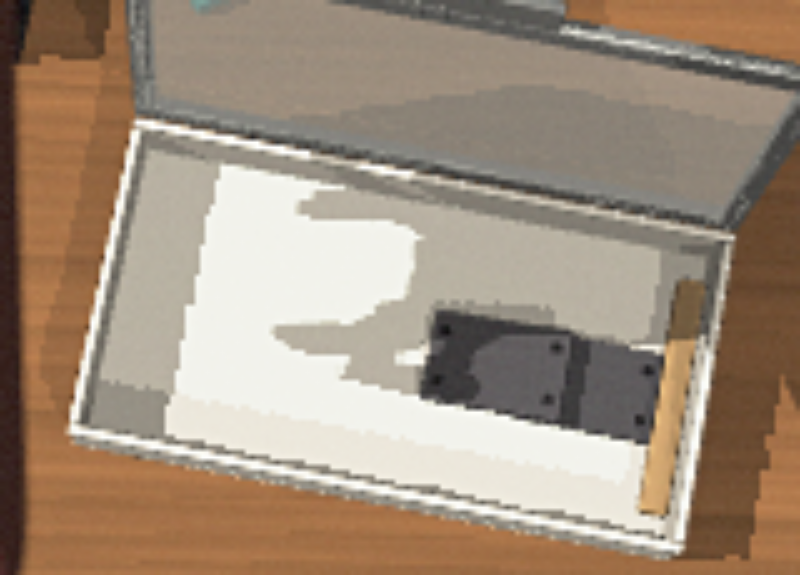

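Plate 2 overlaps correctly: its top slopes from 24.7 down to 14.3 mm, and its far end is at about 116 mm. Third plate next, returning clear of the open lid.

```bash
python3 -m creep '[{"dx":0,"dy":0,"dz":0.4,"spin":-0.22,"claw":70},{"dx":0.0,"dy":0,"dz":0.472,"spin":-0.22,"claw":70},{"dx":0.17,"dy":0,"dz":0.472,"spin":-0.22,"claw":70},{"dx":0.17,"dy":0,"dz":0.472,"spin":-0.22,"claw":70},{"dx":0.17,"dy":0.2,"dz":0.472,"spin":-0.22,"claw":70},{"dx":0.17,"dy":0.4,"dz":0.472,"spin":-0.22,"claw":70},{"dx":0.17,"dy":0.5,"dz":0.472,"spin":-0.22,"claw":70},{"dx":0.17,"dy":0.55,"dz":0.472,"spin":-0.22,"claw":70},{"dx":0.17,"dy":0.55,"dz":0.472,"spin":-0.22,"claw":70},{"dx":0.17,"dy":0.55,"dz":0.472,"spin":-0.22,"claw":70}]'
python3 -c "
from vis import *
go(640.8,261.5,2,10.5);print(bot.get_obs()['ft_force'])"
```

```text
time: 28.35
tool_pos: [0.6418, 0.2555, 0.0152]
ee_rot: [[0.984, 0.002, -0.177], [0.177, 0.001, 0.984], [0.003, -1.0, 0.0]]
ft_force: [0.8, -0.5, 1.3]
gripper_width: 0.0596
shift shares dx 0.000 dy 0.053 dz 0.024 jaw now 10.2 spin -0.003 (alt 1.997)
[ 0.78434845 -0.47212064  1.31528437]
```

```bash
python3 -m creep '[{"dx":0,"dy":0.025,"dz":0.022,"spin":-0.003,"claw":70},{"dx":0,"dy":0.05,"dz":0.022,"spin":-0.003,"claw":70},{"dx":0,"dy":0.05,"dz":0.022,"spin":-0.003,"claw":70},{"dx":0,"dy":0.05,"dz":0.022,"spin":-0.003,"claw":30},{"dx":0,"dy":0.05,"dz":0.022,"spin":-0.003,"claw":30},{"dx":0,"dy":0.05,"dz":0.022,"spin":-0.003,"claw":30},{"dx":0,"dy":0.05,"dz":0.022,"spin":-0.003,"claw":30},{"dx":0,"dy":0.05,"dz":0.022,"spin":-0.003,"claw":30}]' 50
python3 -m creep '[{"dx":0,"dy":-0.2,"dz":0,"spin":0,"claw":30},{"dx":0,"dy":-0.4,"dz":0,"spin":0,"claw":30},{"dx":-0.2,"dy":-0.59,"dz":0,"spin":0,"claw":30},{"dx":-0.4,"dy":-0.59,"dz":0,"spin":0,"claw":30},{"dx":-0.5,"dy":-0.59,"dz":-0.1,"spin":0.22,"claw":30},{"dx":-0.5,"dy":-0.59,"dz":-0.3,"spin":0.22,"claw":30},{"dx":-0.5,"dy":-0.59,"dz":-0.6,"spin":0.22,"claw":30},{"dx":-0.5,"dy":-0.59,"dz":-0.6,"spin":0.22,"claw":30},{"dx":-0.5,"dy":-0.59,"dz":-0.6,"spin":0.22,"claw":30},{"dx":-0.5,"dy":-0.59,"dz":-0.6,"spin":0.22,"claw":30},{"dx":-0.5,"dy":-0.59,"dz":-0.6,"spin":0.22,"claw":30}]'
python3 -c "
from vis import *
where();tray(125.5,150,-1.5)"
```

```text
time: 29.15
tool_pos: [0.6399, 0.2614, 0.0013]
ee_rot: [[0.983, 0.001, -0.183], [0.183, 0.0, 0.983], [0.001, -1.0, 0.0]]
ft_force: [0.2, 0.0, 2.6]
gripper_width: 0.0441
time: 30.25
tool_pos: [0.5436, 0.0917, 0.148]
ee_rot: [[0.987, -0.001, 0.161], [-0.161, 0.0, 0.987], [-0.001, -1.0, 0.0]]
ft_force: [-0.7, -0.1, -1.0]
gripper_width: 0.0444
TCP tray a -27.1 b 269.8 z 148.0 f tray [-0.7 -0.2 -1. ] w 0.04444596172118199
[545.3 -54.8] shift shares dx 0.101 dy -0.008 dz -0.577 jaw now -9.2 spin 0.002 (alt -1.998)
```

```bash
python3 -m creep '[{"dx":0.1,"dy":0,"dz":-0.577,"spin":0.002,"claw":30},{"dx":0.1,"dy":0,"dz":-0.577,"spin":0.002,"claw":30},{"dx":0.1,"dy":0,"dz":-0.577,"spin":0.002,"claw":30},{"dx":0.1,"dy":0.2,"dz":-0.577,"spin":0.002,"claw":30},{"dx":0.1,"dy":0.4,"dz":-0.577,"spin":0.002,"claw":30},{"dx":0.1,"dy":0.49,"dz":-0.577,"spin":0.002,"claw":30},{"dx":0.1,"dy":0.49,"dz":-0.577,"spin":0.002,"claw":30},{"dx":0.1,"dy":0.49,"dz":-0.577,"spin":0.002,"claw":30}]'
python3 -c "
from vis import *
where();tray(125.5,16,-1.5)"
```

```text
time: 31.05
tool_pos: [0.5457, -0.0545, 0.0261]
ee_rot: [[0.987, -0.0, 0.163], [-0.163, 0.0, 0.987], [-0.0, -1.0, 0.0]]
ft_force: [1.0, -0.1, -0.4]
gripper_width: 0.0441
TCP tray a -1.1 b 125.9 z 26.1 f tray [ 1.   0.1 -0.4] w 0.04405566132448958
[545.3 -54.8] shift shares dx -0.001 dy 0.040 dz -0.002 jaw now -9.4 spin 0.000 (alt -2.000)
```

```bash
python3 -m creep '[{"dx":-0.001,"dy":0.02,"dz":-0.002,"spin":0,"claw":30},{"dx":-0.001,"dy":0.036,"dz":-0.002,"spin":0,"claw":30},{"dx":-0.001,"dy":0.042,"dz":-0.002,"spin":0,"claw":30},{"dx":-0.001,"dy":0.042,"dz":-0.002,"spin":0,"claw":30},{"dx":-0.001,"dy":0.042,"dz":-0.002,"spin":0,"claw":30}]' 25
python3 -c "
from vis import *
where()"
python3 -m creep '[{"dx":0,"dy":0,"dz":0,"spin":0,"claw":68},{"dx":0,"dy":0,"dz":0,"spin":0,"claw":68},{"dx":0,"dy":0,"dz":0,"spin":0,"claw":68},{"dx":0,"dy":-0.1,"dz":0,"spin":0,"claw":68},{"dx":0,"dy":-0.3,"dz":0,"spin":0,"claw":68},{"dx":0,"dy":-0.5,"dz":0.2,"spin":0,"claw":68},{"dx":0,"dy":-0.56,"dz":0.5,"spin":0,"claw":68},{"dx":0,"dy":-0.56,"dz":1,"spin":0,"claw":68},{"dx":0,"dy":-0.56,"dz":1,"spin":0,"claw":68},{"dx":0,"dy":-0.56,"dz":1,"spin":0,"claw":68},{"dx":0,"dy":-0.56,"dz":1,"spin":0,"claw":68}]'
python3 -c "
from vis import *
p,d,m=snap('top'); W=cloud(d,m); hsv=cv2.cvtColor(p,cv2.COLOR_RGB2HSV); H,S,V=[hsv[...,i].astype(int) for i in range(3)]
k=box((V<115)&(S<90),310,385,162,222)
print('row');blobs(k,m,.015)
Q=W[k]*1000; t=np.radians(-9.4); ex=np.array([np.cos(t),np.sin(t)]); ey=np.array([-ex[1],ex[0]]); a=Q[:,:2]@ex-548.4;b=Q[:,:2]@ey+90.5
for i in range(0,180,10):
    s=(b>=i)&(b<i+10)&(abs(a)<40)
    if s.sum()>5: print(i,s.sum(),np.round([a[s].min(),a[s].max(),np.median(Q[s,2])],1))
cv2.imwrite('pics/t6.png',cv2.resize(cv2.cvtColor(p,cv2.COLOR_RGB2BGR)[95:235,255:425],(728,600)))
k=box((W[...,2]>.06)&(W[...,2]<.3),270,425,100,170);Q=W[k]*1000;a=Q[:,:2]@ex-548.4;b=Q[:,:2]@ey+90.5
for i in range(60,220,30):
    s=abs(Q[:,2]-i)<6
    if s.sum(): print('lid z',i,s.sum(),'a',np.round(np.percentile(a[s],[5,50,95])),'b',np.round(np.percentile(b[s],[2,98])))
where()"
```

```text
time: 31.55
tool_pos: [0.5453, -0.056, 0.0157]
ee_rot: [[0.986, 0.001, 0.164], [-0.164, -0.0, 0.986], [0.001, -1.0, -0.0]]
ft_force: [-0.6, 0.3, 0.2]
gripper_width: 0.0444
TCP tray a -1.2 b 124.3 z 15.7 f tray [-0.6  0.2  0.2] w 0.04436149850395127
time: 32.65
tool_pos: [0.5864, 0.1951, 0.1561]
ee_rot: [[0.987, 0.002, 0.161], [-0.161, 0.002, 0.987], [0.001, -1.0, 0.002]]
ft_force: [0.2, 0.1, -0.1]
gripper_width: 0.0586
row
 px [354. 193.] 1176 rect mm [538. -99.] 159.5 48.8 80.3
0 49 [-24.6  20.5  13.4]
10 73 [-25.1  20.5  13.5]
20 74 [-24.8  20.3  13.7]
30 74 [-25.   20.9  13.8]
40 64 [-25.3  20.9  14.8]
50 79 [-25.2  19.7  24.1]
60 76 [-25.1  20.5  22.4]
70 77 [-25.1  20.8  20.7]
80 76 [-24.7  20.3  19.6]
90 75 [-25.   21.7  24.9]
100 78 [-25.2  20.2  23.8]
110 74 [-24.9  21.6  21.9]
120 77 [-24.9  24.3  20.1]
130 74 [-24.1  20.2  18.1]
140 74 [-24.6  21.2  16.4]
150 73 [-24.4  22.9  14.5]
lid z 60 206 a [ 82.  83. 238.] b [-31. 271.]
lid z 90 287 a [85. 86. 88.] b [-13. 275.]
lid z 120 314 a [90. 91. 92.] b [-14. 273.]
lid z 150 342 a [94. 95. 97.] b [-13. 275.]
lid z 180 392 a [ 98. 100. 101.] b [-13. 272.]
lid z 210 320 a [102. 105. 110.] b [-12. 275.]
TCP tray a -1.7 b 379.5 z 156.0 f tray [-1.6  1.   0.5] w 0.05800500314144167
```

View pics/t6.png

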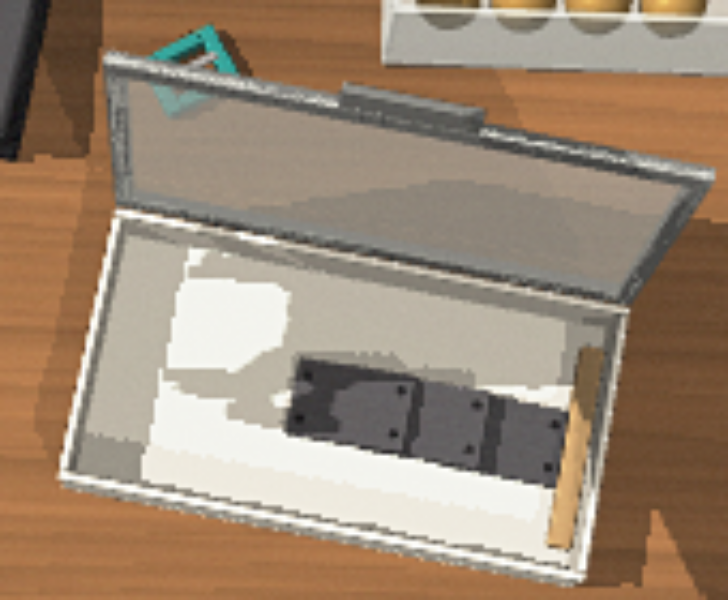

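The row is complete: three equal steps, square with the tray, row end at about 160 mm, all of it about 2 mm off the midline. The lid is at about 1.71 rad. With fingers shut, go over it at z≈260 and look from the side before lowering behind it.

```bash
python3 -m creep '[{"dx":0,"dy":-0.2,"dz":0,"spin":0,"claw":0},{"dx":0,"dy":-0.43,"dz":0,"spin":0,"claw":0},{"dx":0,"dy":-0.43,"dz":0,"spin":0,"claw":0},{"dx":0.2,"dy":-0.43,"dz":0,"spin":0,"claw":0},{"dx":0.6,"dy":-0.43,"dz":0,"spin":0,"claw":0},{"dx":0.64,"dy":-0.43,"dz":-0.5,"spin":0,"claw":0},{"dx":0.64,"dy":-0.43,"dz":-1,"spin":0,"claw":0},{"dx":0.64,"dy":-0.43,"dz":-1,"spin":0,"claw":0},{"dx":0.64,"dy":-0.43,"dz":-1,"spin":0,"claw":0},{"dx":0.64,"dy":-0.43,"dz":-1,"spin":0,"claw":0},{"dx":0.64,"dy":-0.43,"dz":-1,"spin":0,"claw":0},{"dx":0.64,"dy":-0.43,"dz":-1,"spin":0,"claw":0}]'
python3 -c "
from vis import *
where();tray(131,185,150)
p,d,m=snap('side'); cv2.imwrite('pics/s1.png',cv2.cvtColor(p,cv2.COLOR_RGB2BGR))"
```

```text
time: 33.9
tool_pos: [0.7022, -0.0855, 0.262]
ee_rot: [[0.986, -0.001, 0.169], [-0.169, 0.0, 0.986], [-0.001, -1.0, -0.0]]
ft_force: [0.1, 0.7, 0.3]
gripper_width: 0.0001
TCP tray a 158.3 b 120.9 z 262.0 f tray [-0.   0.7  0.3] w 8.532876083469048e-05
[695.6 -74.1] shift shares dx -0.033 dy 0.308 dz 0.040 jaw now -9.7 spin -0.004 (alt 1.996)
```

View pics/s1.png

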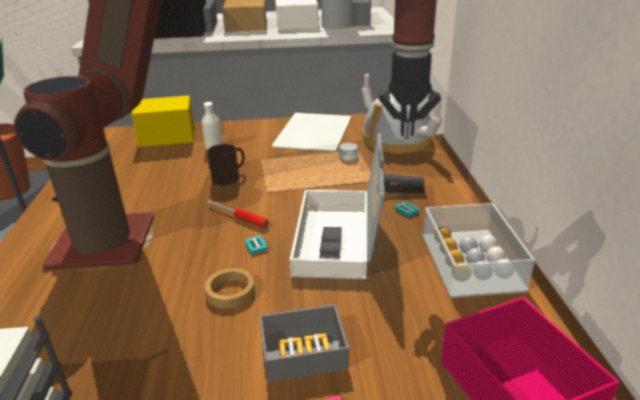

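The side view shows the shut gripper behind and above the lid (410,110), clear of it. The buckles are in the tub and the row is in the tray. Lower and push gently.

```bash
python3 -m creep '[{"dx":-0.033,"dy":0.2,"dz":0.04,"spin":-0.004,"claw":0},{"dx":-0.033,"dy":0.308,"dz":0.04,"spin":-0.004,"claw":0},{"dx":-0.033,"dy":0.308,"dz":0.04,"spin":-0.004,"claw":0},{"dx":-0.033,"dy":0.308,"dz":0.04,"spin":-0.004,"claw":0},{"dx":-0.06,"dy":0.308,"dz":0.04,"spin":-0.004,"claw":0},{"dx":-0.09,"dy":0.308,"dz":0.04,"spin":-0.004,"claw":0},{"dx":-0.12,"dy":0.308,"dz":0.04,"spin":-0.004,"claw":0},{"dx":-0.15,"dy":0.308,"dz":0.04,"spin":-0.004,"claw":0},{"dx":-0.18,"dy":0.308,"dz":0.04,"spin":-0.004,"claw":0},{"dx":-0.21,"dy":0.308,"dz":0.04,"spin":-0.004,"claw":0},{"dx":-0.233,"dy":0.308,"dz":0.04,"spin":-0.004,"claw":0},{"dx":-0.233,"dy":0.308,"dz":0.04,"spin":-0.004,"claw":0}]'
cat >> vis.py <<'E'
def lid():
    p,d,m=snap('top'); W=cloud(d,m); t=np.radians(-9.4); ex=np.array([np.cos(t),np.sin(t)]); ey=np.array([-ex[1],ex[0]])
    a=W[...,:2]@ex*1000-548.4; b=W[...,:2]@ey*1000+90.5; z=W[...,2]*1000
    for lo,hi in((-10,40),(210,265)):   # strips away from the tool
        k=(b>lo)&(b<hi)&(a>-110)&(a<130)&(z>40)&(z<215); r=np.hypot(a-80,z-45.5); th=np.arctan2(z-45.5,80-a); k&=(r>100)&(r<165)
        print("lid strip",lo,k.sum(),np.round(np.percentile(th[k],[10,50,90]),2) if k.sum() else "")
E
python3 -c "
from vis import *
where();lid()"
```

```text
time: 35.15
tool_pos: [0.6463, -0.0626, 0.1858]
ee_rot: [[0.987, -0.001, 0.158], [-0.158, 0.0, 0.987], [-0.001, -1.0, -0.0]]
ft_force: [-0.0, 0.6, 0.2]
gripper_width: 0.0
TCP tray a 99.4 b 134.3 z 185.8 f tray [-0.1  0.6  0.2] w 1.4797947575767705e-05
lid strip -10 80 [1.56 1.56 1.6 ]
lid strip 210 87 [1.56 1.56 1.59]
```

```bash
python3 -m creep '[{"dx":-0.034,"dy":0.004,"dz":0,"spin":0,"claw":0},{"dx":-0.068,"dy":0.008,"dz":0,"spin":0,"claw":0},{"dx":-0.102,"dy":0.012,"dz":0,"spin":0,"claw":0},{"dx":-0.136,"dy":0.017,"dz":0,"spin":0,"claw":0},{"dx":-0.17,"dy":0.023,"dz":0,"spin":0,"claw":0},{"dx":-0.204,"dy":0.03,"dz":0,"spin":0,"claw":0},{"dx":-0.23,"dy":0.04,"dz":0,"spin":0,"claw":0},{"dx":-0.255,"dy":0.052,"dz":0,"spin":0,"claw":0},{"dx":-0.28,"dy":0.065,"dz":0,"spin":0,"claw":0},{"dx":-0.305,"dy":0.078,"dz":0,"spin":0,"claw":0},{"dx":-0.33,"dy":0.092,"dz":0,"spin":0,"claw":0},{"dx":-0.352,"dy":0.106,"dz":0,"spin":0,"claw":0}]'
python3 -c "
from vis import *
where();lid()"
```

```text
time: 36.4
tool_pos: [0.5596, -0.0487, 0.1589]
ee_rot: [[0.987, -0.0, 0.158], [-0.158, 0.0, 0.987], [-0.0, -1.0, 0.0]]
ft_force: [0.5, -0.0, 1.5]
gripper_width: 0.0001
TCP tray a 11.6 b 133.9 z 158.9 f tray [0.5 0.  1.5] w 0.00011233515322463154
lid strip -10 95 [0.96 0.99 1.  ]
lid strip 210 142 [0.96 0.99 1.  ]
```

```bash
python3 -m creep '[{"dx":-0.022,"dy":0.018,"dz":0,"spin":0,"claw":0},{"dx":-0.043,"dy":0.037,"dz":0,"spin":0,"claw":0},{"dx":-0.063,"dy":0.056,"dz":0,"spin":0,"claw":0},{"dx":-0.083,"dy":0.076,"dz":0,"spin":0,"claw":0},{"dx":-0.102,"dy":0.096,"dz":0,"spin":0,"claw":0},{"dx":-0.12,"dy":0.116,"dz":0,"spin":0,"claw":0},{"dx":-0.135,"dy":0.14,"dz":0,"spin":0,"claw":0},{"dx":-0.15,"dy":0.164,"dz":0,"spin":0,"claw":0},{"dx":-0.164,"dy":0.188,"dz":0,"spin":0,"claw":0},{"dx":-0.177,"dy":0.213,"dz":0,"spin":0,"claw":0},{"dx":-0.189,"dy":0.238,"dz":0,"spin":0,"claw":0},{"dx":-0.2,"dy":0.264,"dz":0,"spin":0,"claw":0}]'
python3 -c "
from vis import *
where();lid()"
```

```text
time: 37.65
tool_pos: [0.5106, -0.0409, 0.0927]
ee_rot: [[0.987, -0.0, 0.158], [-0.158, 0.0, 0.987], [-0.0, -1.0, 0.0]]
ft_force: [-0.6, 0.4, 0.6]
gripper_width: -0.0003
TCP tray a -38.0 b 133.6 z 92.7 f tray [-0.7  0.3  0.6] w -0.00026337639618775996
lid strip -10 233 [0.34 0.37 0.38]
lid strip 210 348 [0.35 0.37 0.39]
```

```bash
python3 -m creep '[{"dx":-0.005,"dy":0.016,"dz":0,"spin":0,"claw":0},{"dx":-0.01,"dy":0.032,"dz":0,"spin":0,"claw":0},{"dx":-0.014,"dy":0.048,"dz":0,"spin":0,"claw":0},{"dx":-0.018,"dy":0.063,"dz":0,"spin":0,"claw":0},{"dx":-0.02,"dy":0.078,"dz":0,"spin":0,"claw":0},{"dx":-0.022,"dy":0.092,"dz":0,"spin":0,"claw":0},{"dx":-0.024,"dy":0.106,"dz":0,"spin":0,"claw":0},{"dx":-0.026,"dy":0.119,"dz":0,"spin":0,"claw":0},{"dx":-0.028,"dy":0.131,"dz":0,"spin":0,"claw":0},{"dx":-0.03,"dy":0.142,"dz":0,"spin":0,"claw":0},{"dx":-0.03,"dy":0.151,"dz":0,"spin":0,"claw":0},{"dx":-0.03,"dy":0.158,"dz":0,"spin":0,"claw":0}]'
python3 -m creep '[{"dx":0,"dy":0.004,"dz":0,"spin":0,"claw":0},{"dx":0,"dy":0.008,"dz":0,"spin":0,"claw":0},{"dx":0,"dy":0.012,"dz":0,"spin":0,"claw":0},{"dx":0,"dy":0.012,"dz":0,"spin":0,"claw":0},{"dx":0,"dy":0.012,"dz":0,"spin":0,"claw":0}]'
python3 -c "
from vis import *
where();lid()"
```

```text
time: 38.9
tool_pos: [0.5033, -0.0397, 0.0536]
ee_rot: [[0.987, -0.0, 0.158], [-0.158, 0.0, 0.987], [-0.0, -1.0, -0.0]]
ft_force: [-0.9, 0.0, 0.9]
gripper_width: 0.0001
time: 39.4
tool_pos: [0.5035, -0.0397, 0.0515]
ee_rot: [[0.987, -0.0, 0.158], [-0.158, 0.0, 0.987], [-0.0, -1.0, -0.0]]
ft_force: [-2.9, 0.8, 6.9]
gripper_width: 0.0
TCP tray a -45.2 b 133.5 z 51.5 f tray [-2.9  0.3  6.9] w 4.926568788864421e-05
lid strip -10 258 [0.04 0.05 0.07]
lid strip 210 349 [0.04 0.06 0.07]
```

It met the stop at 51.5 mm with 6.9 N, which is the shut height. Press slightly more, retreat, and check everything.

```bash
python3 -m creep '[{"dx":0,"dy":0.006,"dz":0,"spin":0,"claw":0},{"dx":0,"dy":0.006,"dz":0,"spin":0,"claw":0},{"dx":0,"dy":0,"dz":0,"spin":0,"claw":0},{"dx":0,"dy":-0.1,"dz":0,"spin":0,"claw":0},{"dx":0,"dy":-0.4,"dz":0,"spin":0,"claw":0},{"dx":0,"dy":-0.6,"dz":0,"spin":0,"claw":0},{"dx":0,"dy":-0.6,"dz":0.5,"spin":0,"claw":0},{"dx":0,"dy":-0.6,"dz":1,"spin":0,"claw":0},{"dx":0,"dy":-0.6,"dz":1,"spin":0,"claw":0},{"dx":0,"dy":-0.6,"dz":1,"spin":0,"claw":0},{"dx":0,"dy":-0.6,"dz":1,"spin":0,"claw":0},{"dx":0,"dy":-0.6,"dz":1,"spin":0,"claw":0}]'
python3 -c "
from vis import *
where();lid()
p,d,m=snap('top'); W=cloud(d,m)*1; z=W[...,2]*1000
t=np.radians(-9.4); ex=np.array([np.cos(t),np.sin(t)]); ey=np.array([-ex[1],ex[0]]); a=W[...,:2]@ex*1000-548.4; b=W[...,:2]@ey*1000+90.5
for lo,hi in((-78,-70),(-40,-20),(20,40),(65,75)):
    k=(a>lo)&(a<hi)&(b>0)&(b<240)&(z>0)&(z<200); print(lo,k.sum(),np.round(np.percentile(z[k],[5,50,95]),1))
k=box((z>44)&(z<56),440,520,185,270); print('tub',rect(W[k]))
cv2.imwrite('pics/t7.png',cv2.cvtColor(p,cv2.COLOR_RGB2BGR))
p,d,m=snap('side');cv2.imwrite('pics/s2.png',cv2.resize(cv2.cvtColor(p,cv2.COLOR_RGB2BGR)[160:400,180:500],(800,600)))
"
```

```text
time: 40.65
tool_pos: [0.5432, 0.2127, 0.2014]
ee_rot: [[0.988, 0.002, 0.153], [-0.153, 0.002, 0.988], [0.001, -1.0, 0.003]]
ft_force: [1.2, 0.0, -0.2]
gripper_width: 0.0001
TCP tray a -47.3 b 389.1 z 201.4 f tray [ 1.2  0.2 -0.2] w 0.00011193994103956508
lid strip -10 541 [0.04 0.05 0.07]
lid strip 210 584 [0.04 0.06 0.07]
-78 345 [51.4 54.2 56.8]
-40 826 [49.6 52.2 55.1]
20 801 [49.4 52.3 55.1]
65 423 [50.  53.4 56.7]
tub (array([ 459.6, -400. ]), 140.1, 113.2, 5.5)
```

View pics/t7.png

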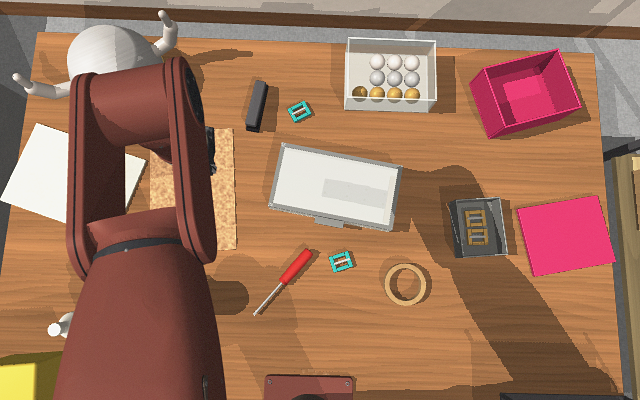

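View pics/s2.png

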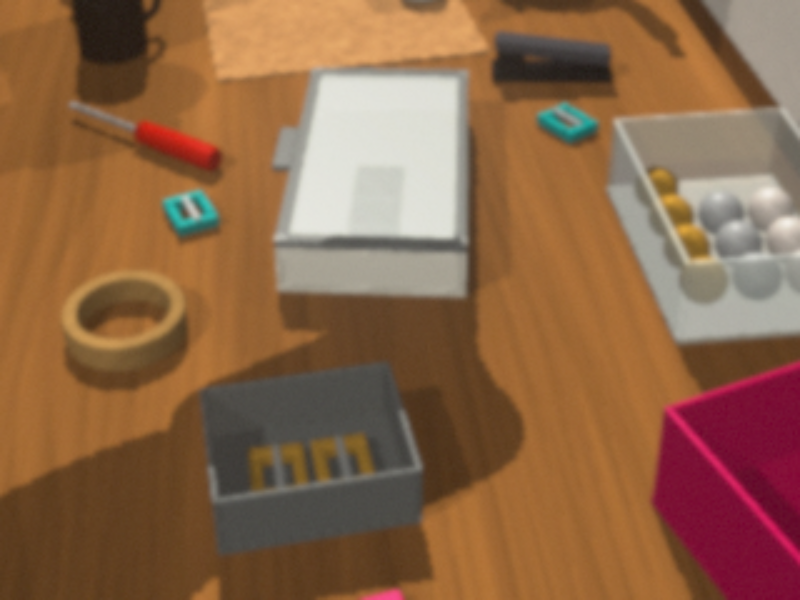

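The lid is shut: its top is at 51–54 mm from hinge to free edge, and level. Both buckles are in the tub and the row shows through the clear panel. The bystanders I can see in these pictures have not moved.

```bash
python3 -c "
from workcell import bot
print(bot.close_job())"
```

```text
the job is handed in; nothing more can be done
None
```

The job is done and handed in, at about 41 s of robot time:

- **Buckles:** both brass buckles are in the grey tub, and the tub did not move. My first try at the second buckle closed above it without moving it, and the second try got it.
- **Plates:** there were three on the mat. They now lie as an overlapping row, square with the tray. Plate 1 is flat and was pushed against the stop until I read about 10 N. The row ended at about 116 mm after plate 2 and about 160 mm after plate 3. That makes the overlaps about 24–26 mm, and the heights show each free end down on the tray floor.
- **Lid:** pushed over slowly and closed down to its stop. It reads level, with its top at 51–54 mm above the table against 51.5 mm expected.

**Checks:** no check failed. The row sits about 2 mm off the tray's midline, which is within the camera calibration. In the last pictures the bystanders in view had not moved. The arm hid the mug from above, and the side crop showed the mug and tin only in part. I could see the row only faintly through the shut lid, so its measurements are from just before closing.

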